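# Stand up the fallen vial and fill the vial rack in drawing-up order

## Task

The tall vial has fallen over in the steel tray: first stand it upright in the tray and let go of it, so that its contents settle off the stopper. Then fill the grey rack in drawing-up order, one vial after the other: the short vial into pocket 1 (beside the rack's grip tab), the middle-sized vial into pocket 2 and last the tall vial into pocket 3, each upright and fully down in its pocket; pocket 4 stays empty. The vials are glass, so set them down instead of letting them drop, and leave everything else where it is.

Things in the scene. Friction and masses are not known exactly. Their poses are not given: they have to be found in the camera images.
- tall_vial: Amber glass vial, 82 mm high: straight body 32 mm in diameter up to 64 mm, short neck, 21 mm aluminium cap on the top 9 mm. Origin: centre of its base; z along its axis from base to cap. Starts on its side on the tray floor, cap end pointing roughly to -y, the right as the robot looks (within 40 degrees); 75 g. Rolls if pushed. Let go upright to about 10 degrees with its base on the floor, it settles upright.
- middle_vial: Amber glass vial, 65 mm high: straight body 32 mm in diameter up to 47 mm, short neck, 21 mm aluminium cap on the top 9 mm. Origin: centre of its base; z along its axis from base to cap. It starts standing in the tray; about 60 g.
- short_vial: Amber glass vial, 50 mm high: straight body 32 mm in diameter up to 32 mm, short neck, 21 mm aluminium cap on the top 9 mm. Origin: centre of its base; z along its axis from base to cap. It starts standing in the tray; about 45 g.
- tray: Shallow rectangular stainless tray, 280 mm (its x) by 400 mm (its y), fixed to the bench; walls 3 mm thick, rim 18 mm above the bench. Origin: centre of its underside, on the bench.
- tray_floor (a point): Centre of the tray's floor, on its upper face, 3 mm above the bench.
- rack: Grey plastic rack, fixed, 64 mm (its x) by 224 mm (its y), top 24 mm above the bench, at any yaw. Four equal round pockets in a row along y, 54 mm apart. Pocket 1 is at the +y end, where a 44 mm wide grip tab with an opening stands out 38 mm; pips on both edges count the pockets 1 to 4. Origin: under the middle of the row, on the bench.
- pocket1 (a point): Centre of the floor of pocket 1, the one next to the grip tab. Every pocket is 38 mm in diameter and 16 mm deep, its floor 8 mm above the bench; point axes are those of the rack.
- pocket2 (a point): Centre of the floor of pocket 2, the next in the row.
- pocket3 (a point): Centre of the floor of pocket 3.
- pocket4 (a point): Centre of the floor of pocket 4, farthest from the tab; stays empty.
- gallipot: Steel gallipot (small open cup), 60 mm rim diameter, 32 mm high, standing in the tray; leave it. Origin: centre of its underside.
- syringe: Capped plastic syringe, 143 mm long, 17 mm thick, lying in the tray along its far edge; leave it. Origin under the middle of the syringe, x along it towards the needle cap.
- tape_roll: Roll of white surgical tape, 54 mm outside diameter, 18 mm high, lying flat on the bench beside the rack; leave it. Origin: centre of its underside.
- forceps: Steel forceps, 135 mm long, 8 mm high, lying on the bench beside the rack; leave them. Origin under their middle, x along them.
- dropper_bottle: Small white plastic dropper bottle, 25 mm diameter, 62 mm high, standing beside the rack; leave it. Origin: centre of its underside.

How it is judged:
By the outcome, as a careful person would: the job done as asked, in the order asked, and still so for the second after the job is handed in, with the robot touching nothing.
It also fails if it takes over 72 s, if anything falls off the work surface, if the arm or the gripper's body presses on something with over 40 N, if the wrist force passes 120 N, or if a joint passes its speed limit or range.

## Robot

A 7-joint arm with a two-finger parallel gripper is mounted at the origin on the work surface. World frame = base frame: x ahead of the robot, y to its left, z up, the work surface at z = 0. Lengths are in m, angles in rad, forces in N, time in s.
With the tool pointing down it reaches from about 0.425 to 0.875 m from the base axis. Payload 4.7 kg.
Tool frame: the origin (TCP) lies midway between the tips of the shut fingers; the grasp point (between the pads) lies 19 mm behind it; z points along the fingers, y is the direction in which the jaws open and shut (so a half turn about z gives the same grasp; the last joint's range is limited). The gripper opens to 87 mm and grips with 3 to 60 N. Pads are 19 mm wide; open, the fingers measure 117 mm over their backs; the gripper's body (75 mm by 190 mm) begins 51 mm behind the grasp point.
Start: joints at [-1.087, 0.321, -0.07, 1.45, 0.023, 1.371, -0.057], TCP at [0.294, 0.58, 0.223] pointing down, gripper open.
Joint ranges: [-2.86, 2.86], [-0.3, 2.09], [-1.38, 1.24], [0.06, 2.45], [-1.56, 4.7], [0.09, 2.05], [-2.69, 2.69]. Speed limits (rad/s): [2.57, 2.57, 3.14, 3.14, 3.14, 3.14, 3.14].

## Interface

Orientations are given as a rotation vector (axis times angle).
In Python, from bench import * gives the robot as it stands. The module is installed in compiled form; this text tells all that it offers.
- The arm moves only by the tool play_rows, never from a script. Its argument "series" is one flat list of numbers, 7 for each row, row after row: the opening in per cent of the stroke, from 0 (shut) to 100 (fully open), then the shift along the tool's x, y, z in m, then the turn, a rotation vector about the tool's x, y, z in degrees. In form: [fingers, tx, ty, tz, rx, ry, rz, fingers, tx, ty, tz, rx, ry, rz, ...]. A call has 1 to 10 rows; each row is the pose to reach, as a shift and turn from the pose commanded when the call began, along the tool's axes at that moment; what a row does not reach only later rows make up. A row lasts 1/12 s, in which the tool goes at most 41.7 mm and 7.16 degrees, less where a joint would pass 70% of its speed; a pose out of reach is approached as far as the arm can. A call with a gripper value outside its range is refused whole. The fingers move at their own pace and stop on an object; "force" is the grip in N (left out, the last holds). Time passes only in rows, so rows that repeat a pose let the fingers close. It gives the time, the measured TCP pose, the force and the opening at its end, in the units of the state.
- get_state(): the state, without advancing time (a new reading comes with each control period).
- get_image(name): name is "side" or "top" or "wrist"; returns a dict with "frame" (384x512x3 uint8, red, green, blue), "fx", "fy", "cx", "cy" (pixels), "D" ([k1, k2, p1, p2, k3] as OpenCV has them; the pictures are not rectified), "R" (3x3) and "t" (3): a world point X has camera coordinates R X + t. Camera axes: x right, y down, z forward; pixel columns grow to the right and rows downward; lengths in m; the calibration is good to about 2 mm. A picture is of the moment at which its call begins. There is no depth.
- close_job(): hands the job in, once; it reports no verdict.
The state is a dict: "time": time; "joint_positions": joint angles; "qd": joint speeds; "joint_torque": joint torques, N m; "position": TCP position; "tool_rot": TCP orientation; "ft_force": force on the tool from outside, world axes, zero at the start; "torque": the same for the moment, N m; "grip_width": opening from 0.0 (shut) to 1.0 (fully open).
Only numpy, scipy, OpenCV 4.12 (cv2) and the standard library are available. Lean on these libraries where they do the work, as an engineer would, in place of code of your own. Each camera call takes 0.05 s, during which the arm holds its last target.

## Working session

There is one attempt and no reset: what is moved stays moved. The work goes in short steps, Python scripts to look and compute and a tool call to move; the robot and the scene stay as the last step left them, time stands still between calls to the robot, and variables do not carry over. Pictures are saved under pics/ and viewed, and the job is handed in when it is done.

Besides the shell and the picture viewer there is one more tool, called after "Request:" as name(argument=value, ...) on one line, values as JSON. play_rows: Moves the arm, as the interface text tells. Its arguments: {"type":"object","properties":{"series":{"type":"array"},"force":{"type":"number"}},"required":["series"]}

```bash
mkdir -p pics; python3 - <<'E'
from bench import *
import cv2
print(get_state())
for n in ("side","top","wrist"):
    d=get_image(n); cv2.imwrite(f"pics/{n}0.png",d["frame"][:,:,::-1]); print(n,d["fx"],d["fy"],d["cx"],d["cy"],d["D"],d["R"],d["t"])
E
```

```text
{'time': 0.0, 'joint_positions': array([-1.08691942,  0.32184209, -0.07007689,  1.45168363,  0.02261373,
        1.37078627, -0.05692409]), 'qd': array([0.00193712, 0.00034417, 0.00037584, 0.00130244, 0.00067439,
       0.00113989, 0.0012919 ]), 'joint_torque': array([ 1.45057429e-04, -4.91286707e+01, -4.03881194e-01, -3.12531745e+01,
       -6.38139085e-02,  4.37336485e-02,  1.76155627e-04]), 'position': array([0.2940489 , 0.57906296, 0.22144473]), 'tool_rot': array([-7.31074973e-01, -3.05499606e+00,  2.98831647e-03]), 'ft_force': array([-0.09098666, -0.15628849, -0.51418373]), 'torque': array([-0.03336343,  0.0410791 , -0.01207405]), 'grip_width': 1.0034613090604168}
side 349.4406878832208 349.4406878832208 256.3894430930459 192.70288155903137 [-0.03206168  0.          0.          0.          0.        ] [[ 0.92893846 -0.36978051  0.01832257]
 [-0.2026672  -0.54929631 -0.81067846]
 [ 0.30983762  0.74935701 -0.58520485]] [-0.50522338  0.13930352  0.80055968]
top 477.02677708725537 477.02677708725537 254.91342498477013 189.17320986197018 [-0.12589511  0.          0.          0.          0.        ] [[ 0.02161809 -0.99967314 -0.01364836]
 [-0.99747222 -0.0206422  -0.0679931 ]
 [ 0.06768915  0.01508374 -0.99759243]] [-0.00537882  0.53171179  1.17677547]
wrist 274.5828992396011 274.5828992396011 254.75842770587997 192.11684588890435 [-0.00497571  0.          0.          0.          0.        ] [[ 0.45228518  0.89187086 -0.00211783]
 [ 0.85101721 -0.43085459  0.3002233 ]
 [ 0.26684793 -0.13758886 -0.9538666 ]] [-0.64923313 -0.03765872  0.38994401]
```

View pics/top0.png

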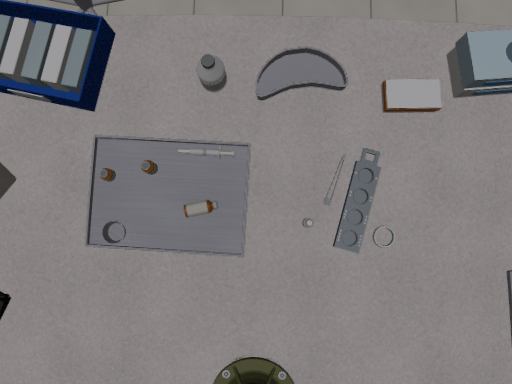

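View pics/side0.png

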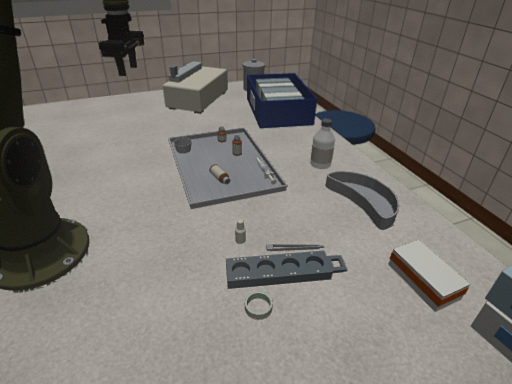

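View pics/wrist0.png

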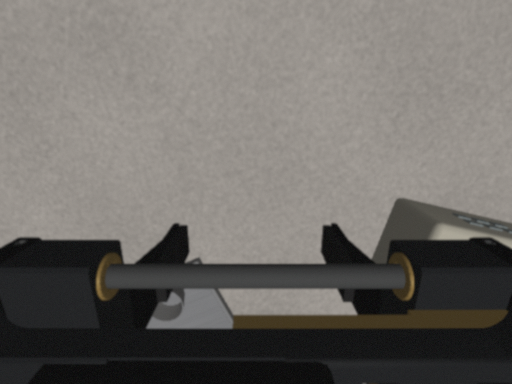

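Top view: the tray is on the left, the fallen vial at about (198,208) with its cap to the right. The standing vials are at (107,174) and (148,167), and the rack is at (358,205) with its tab up. Next I'll measure these.

```bash
cat > h.py <<'E'
from bench import *
import cv2, numpy as np
from scipy.spatial.transform import Rotation as Rn
def K(d): return np.array([[d["fx"],0,d["cx"]],[0,d["fy"],d["cy"]],[0,0,1.]])
def ray(d,uv):
    p=cv2.undistortPoints(np.array(uv,float).reshape(-1,1,2),K(d),np.array(d["D"]))[:,0]
    R=np.array(d["R"]);t=np.array(d["t"])
    return -R.T@t, np.c_[p,np.ones(len(p))]@R
def plane(d,uv,z):
    c,r=ray(d,uv); return c+r*((z-c[2])/r[:,2])[:,None]
def proj(d,X):
    return cv2.projectPoints(np.array(X,float).reshape(-1,3),cv2.Rodrigues(np.array(d["R"]))[0],np.array(d["t"],float),K(d),np.array(d["D"]))[0][:,0]
def crop(d,x0,y0,x1,y1,name,s=5):
    cv2.imwrite("pics/"+name,cv2.resize(d["frame"][y0:y1,x0:x1,::-1],None,fx=s,fy=s,interpolation=cv2.INTER_CUBIC))
E
python3 - <<'E'
from h import *
d=get_image("top")
crop(d,85,130,245,250,"t1.png"); crop(d,290,140,410,260,"t2.png")
s=get_image("side")
crop(s,160,120,290,210,"s1.png",6); crop(s,215,210,355,325,"s2.png",5)
E
```

```text
(no output)
```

View pics/t1.png

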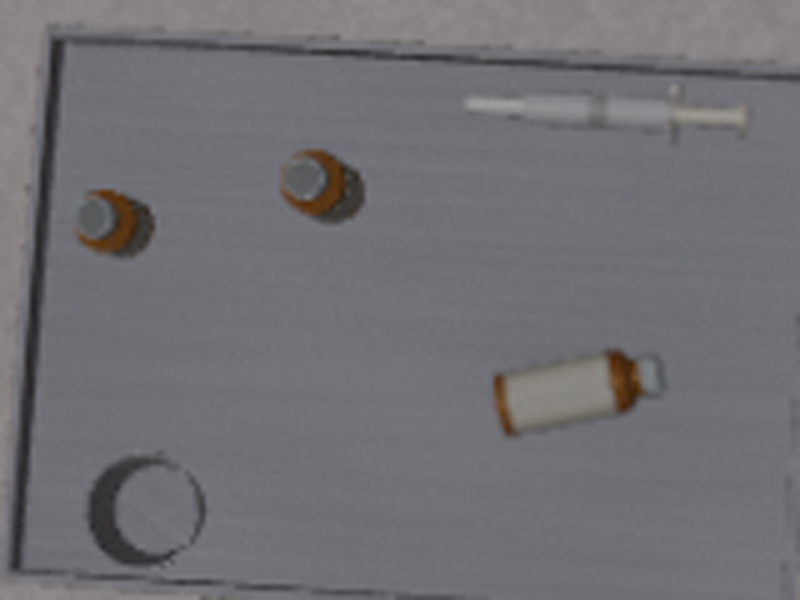

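View pics/t2.png

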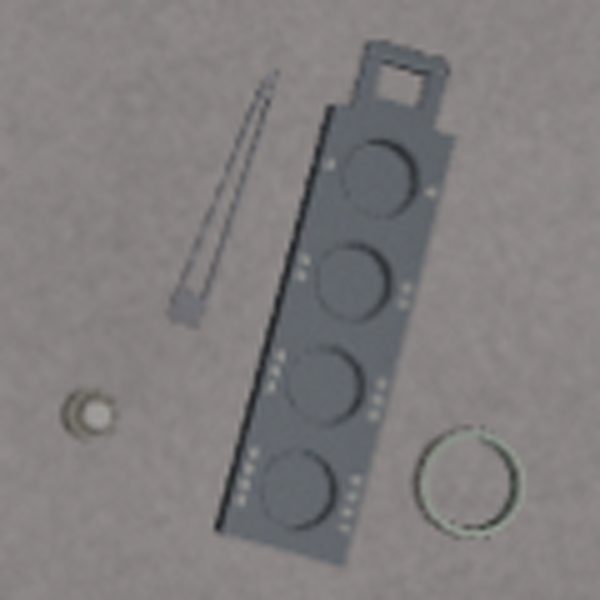

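View pics/s1.png

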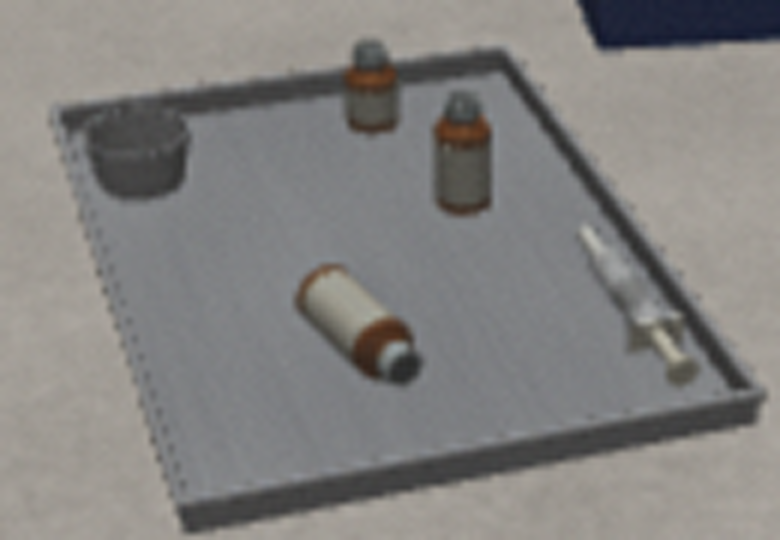

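View pics/s2.png

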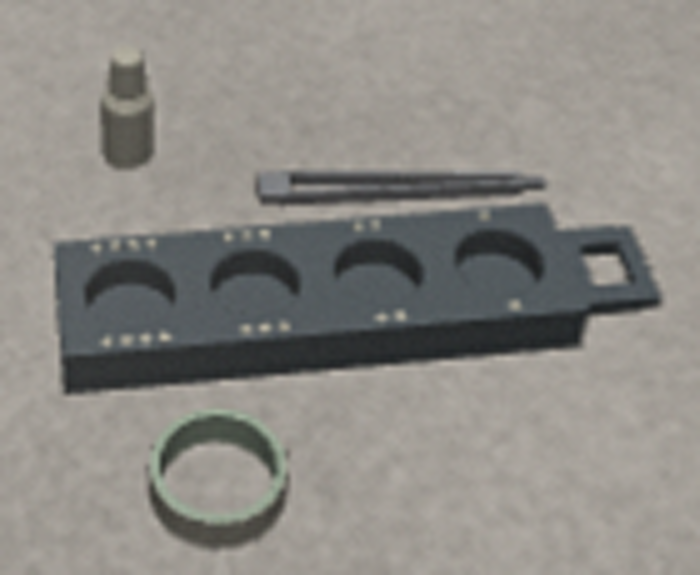

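```bash
python3 - <<'E'
from h import *
d=get_image("top"); s=get_image("side")
def c(p,x0,y0,k): p=np.array(p,float); return (p+.5)/k-.5+[x0,y0]
np.set_printoptions(precision=4,suppress=True)
T=lambda p:c(p,85,130,5); Q=lambda p:c(p,290,140,5); S=lambda p:c(p,160,120,6); Z=lambda p:c(p,215,210,5)
print("short top",plane(d,T([[95,218]]),.053), "side",plane(s,S([[371,48]]),.053))
print("mid top",plane(d,T([[304,178]]),.068),"side",plane(s,S([[463,104]]),.068))
print("tall base,cap",plane(d,T([[502,405],[660,376]]),.019))
print("tall side base/cap",plane(s,S([[322,285],[404,364]]),.019))
P=plane(d,Q([[380,178],[354,283],[325,386],[298,490]]),.024);print("pockets top",P)
P2=plane(s,Z([[499,268],[378,283],[255,295],[130,305]]),.024);print("side",P2)
# pips, corners
print("corners top",plane(d,Q([[332,107],[455,137],[345,567],[219,530]]),.024))
print("pips side",plane(s,Z([[485,215],[515,305],[96,247],[105,342]]),.024))
print("gallipot",plane(d,T([[146,510]]),.035),"tape",plane(d,Q([[469,482]]),.018),"drop",plane(d,Q([[97,415]]),.062),"forceps",plane(d,Q([[275,75],[185,310]]),.008))
print("tray corners",plane(d,T([[52,35],[15,572]]),.018),plane(d,[[247,143],[244,254]],.018))
E
```

```text
short top [[0.5613 0.3815 0.053 ]] side [[0.5636 0.3867 0.053 ]]
mid top [[0.5813 0.2728 0.068 ]] side [[0.5814 0.2717 0.068 ]]
tall base,cap [[0.4742 0.18   0.019 ]
 [0.4905 0.1009 0.019 ]]
tall side base/cap [[0.4768 0.1942 0.019 ]
 [0.4941 0.1098 0.019 ]]
pockets top [[ 0.5721 -0.2709  0.024 ]
 [ 0.5192 -0.2581  0.024 ]
 [ 0.4675 -0.2439  0.024 ]
 [ 0.4156 -0.231   0.024 ]]
side [[ 0.5711 -0.2721  0.024 ]
 [ 0.5179 -0.2611  0.024 ]
 [ 0.4656 -0.2485  0.024 ]
 [ 0.4139 -0.2348  0.024 ]]
corners top [[ 0.6074 -0.2464  0.024 ]
 [ 0.5937 -0.309   0.024 ]
 [ 0.3778 -0.2551  0.024 ]
 [ 0.3951 -0.1918  0.024 ]]
pips side [[ 0.581  -0.2417  0.024 ]
 [ 0.5671 -0.2932  0.024 ]
 [ 0.4112 -0.1982  0.024 ]
 [ 0.3975 -0.2501  0.024 ]]
gallipot [[0.4172 0.3553 0.035 ]] tape [[ 0.4208 -0.3185  0.018 ]] drop [[ 0.4509 -0.1265  0.062 ]] forceps [[ 0.6253 -0.2203  0.008 ]
 [ 0.5047 -0.1755  0.008 ]]
tray corners [[0.659  0.421  0.018 ]
 [0.3832 0.4282 0.018 ]] [[0.6481 0.0284 0.018 ]
 [0.3695 0.0295 0.018 ]]
```

```bash
cat >> h.py <<'E'
np.set_printoptions(precision=4,suppress=True)
def down(az):  # tool z down, tool y at azimuth az (deg)
    a=np.radians(az); y=np.array([np.cos(a),np.sin(a),0]); z=np.array([0,0,-1.]); return np.c_[np.cross(y,z),y,z]
def goal(p,R,s=None):
    s=s or get_state(); R0=Rn.from_rotvec(s["tool_rot"]).as_matrix()
    sh=R0.T@(np.array(p)-s["position"]); rv=np.degrees(Rn.from_matrix(R0.T@R).as_rotvec())
    print("shift",sh,"turn",rv,"rows",np.linalg.norm(sh)/.0417,np.linalg.norm(rv)/7.16)
def st():
    s=get_state(); R0=Rn.from_rotvec(s["tool_rot"]).as_matrix()
    print("t",s["time"],"pos",s["position"],"q",s["joint_positions"],"f",s["ft_force"],"g",s["grip_width"]); print(R0)
E
python3 - <<'E'
from h import *
st(); goal([.482,.14,.18],down(11.6))
E
```

```text
t 0.35 pos [0.2942 0.5795 0.2223] q [-1.0869  0.3212 -0.0701  1.4507  0.0226  1.3708 -0.0569] f [ 0.233  -0.1873  0.1607] g 0.999330172399972
[[-0.8917  0.4527 -0.0001]
 [ 0.4527  0.8917 -0.0003]
 [-0.0001 -0.0004 -1.    ]]
shift [-0.3664 -0.3069  0.0425] turn [-0.0179  0.012  51.4849] rows 11.505616801221546 7.1906330839465955
```

Request:
play_rows(series=[100,-0.366,-0.307,0.042,0,0,51.5,100,-0.366,-0.307,0.042,0,0,51.5,100,-0.366,-0.307,0.042,0,0,51.5,100,-0.366,-0.307,0.042,0,0,51.5,100,-0.366,-0.307,0.042,0,0,51.5,100,-0.366,-0.307,0.042,0,0,51.5,100,-0.366,-0.307,0.042,0,0,51.5,100,-0.366,-0.307,0.042,0,0,51.5,100,-0.366,-0.307,0.042,0,0,51.5,100,-0.366,-0.307,0.042,0,0,51.5])

```text
time: 1.18
position: [0.4575, 0.1959, 0.1863]
tool_rot: [1.986, 2.434, 0.002]
ft_force: [1.4, 0.5, 0.1]
grip_width: 0.999
```

```bash
python3 - <<'E'
from h import *
st(); goal([.482,.14,.18],down(11.6))
d=get_image("wrist"); crop(d,0,0,512,384,"w1.png",1.5)
E
```

```text
t 1.1833 pos [0.4575 0.1959 0.1863] q [-0.7337  0.0126  0.2795  1.8806 -0.0041  1.2478 -0.2507] f [1.4197 0.4831 0.0601] g 0.9985105916687574
[[-0.2009  0.9796  0.0008]
 [ 0.9796  0.2009  0.0008]
 [ 0.0007  0.0009 -1.    ]]
shift [-0.0597  0.0127  0.0062] turn [ 0.0532 -0.0383 -0.0111] rows 1.4705491185926236 0.009284027034978992
```

View pics/w1.png

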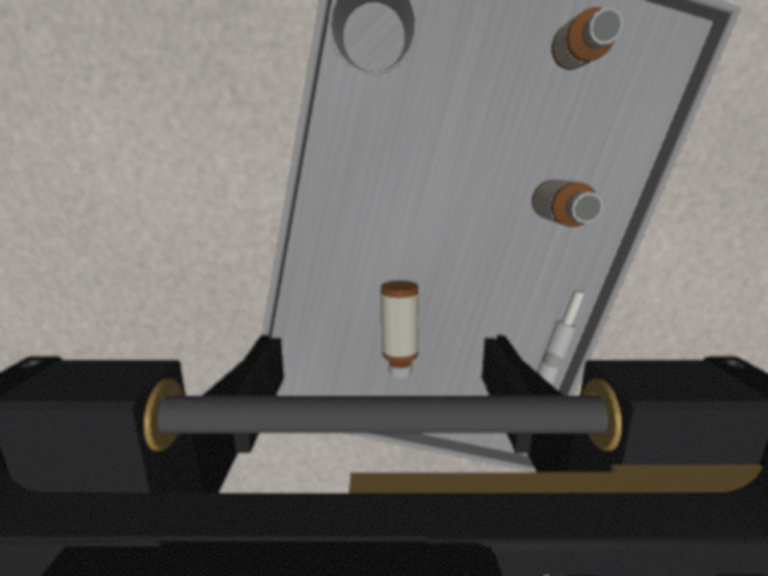

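Wrist view: fallen vial centred at (399,325) in the 1.5× picture, with its axis along image y and its base at (399,288). The middle cap is at (586,208) and the short cap at (605,26).

```bash
python3 - <<'E'
from h import *
d=get_image("wrist"); st()
u=lambda p:(np.array(p,float)+.5)/1.5-.5
print("short",plane(d,u([[605,26]]),.053),"mid",plane(d,u([[586,208]]),.068))
print("tall base top-edge",plane(d,u([[399,283]]),.033),"sides",plane(d,u([[381,325],[418,325]]),.019),"cap",plane(d,u([[400,375]]),.019),"shoulder",plane(d,u([[399.5,360]]),.030))
print("tall side edges near base/shoulder",plane(d,u([[381,290],[418,290],[383,358],[417,358]]),.019))
print("gallipot",plane(d,u([[372,25]]),.035))
E
```

```text
t 1.2833 pos [0.4599 0.1896 0.186 ] q [-0.7299  0.0129  0.2867  1.881  -0.0007  1.2485 -0.2529] f [-0.4238  0.6999 -0.1515] g 1.0005557150933175
[[-0.189   0.982   0.0011]
 [ 0.982   0.189  -0.0028]
 [-0.003   0.0006 -1.    ]]
short [[0.5679 0.3698 0.053 ]] mid [[0.5864 0.2612 0.068 ]]
tall base top-edge [[0.4779 0.176  0.033 ]] sides [[0.4718 0.1321 0.019 ]
 [0.5029 0.1381 0.019 ]] cap [[0.4976 0.0879 0.019 ]] shoulder [[0.4925 0.108  0.03  ]]
tall side edges near base/shoulder [[0.4658 0.1631 0.019 ]
 [0.4961 0.1689 0.019 ]
 [0.4795 0.1016 0.019 ]
 [0.5089 0.1073 0.019 ]]
gallipot [[0.4243 0.3472 0.035 ]]
```

```bash
cat >> h.py <<'E'
import pickle
def snap(cam,tag):
    d=get_image(cam); pickle.dump(d,open(f"pics/{tag}.pkl","wb")); return d
def load(tag): return pickle.load(open(f"pics/{tag}.pkl","rb"))
E
python3 - <<'E'
from h import *
d=snap("wrist","w2"); st(); crop(d,0,0,512,384,"w2.png",1.5)
f=cv2.cvtColor(d["frame"],cv2.COLOR_RGB2HSV)
m=((f[:,:,1]>110)&(f[:,:,0]<20)&(f[:,:,2]>50)).astype(np.uint8)
n,l,s_,c=cv2.connectedComponentsWithStats(m)
for i in range(1,n):
    if s_[i,4]>20: print(s_[i],c[i])
E
```

```text
t 1.3333 pos [0.4584 0.1939 0.1862] q [-0.7323  0.0134  0.2821  1.8801 -0.0035  1.2484 -0.2547] f [-1.4535  1.4123 -0.6596] g 1.0013775153874171
[[-0.1932  0.9812  0.0004]
 [ 0.9812  0.1932 -0.0003]
 [-0.0003  0.0003 -1.    ]]
[377   0  29  31 403] [386.5211  17.3995]
[368 114  26  28 313] [376.7061 126.2556]
[254 183  24   9 178] [265.4607 187.073 ]
[257 232  20   8  86] [266.5698 235.2209]
[102 253  19  16  78] [109.9744 259.5256]
[396 253  13  13  55] [401.8364 258.4182]
[404 267   6  16  28] [406.9286 273.5714]
[ 96 285  18  16  87] [103.1954 293.1264]
[400 286  15  15  77] [407.2987 293.6753]
[392 310  20  19  89] [402.7079 321.191 ]
[413 310  22  10  59] [422.322  313.8983]
[431 310  16  16  95] [439.4947 316.8737]
[452 310  12   9  31] [458.4839 313.1613]
[437 310  53  18 204] [463.1324 319.1029]
[491 310  10   9  28] [495.3929 314.5714]
[499 310   6   9  23] [501.6087 313.2174]
[347 315  36  14 149] [363.4228 323.1208]
[371 315  18   6  44] [379.2727 316.9318]
[391 315   7   8  21] [393.9048 318.0952]
[234 317  34  12 145] [251.4414 323.3931]
[279 316  27  13 123] [292.439  322.3659]
[310 317  11  12  48] [314.5208 323.4375]
[326 317  11  12  33] [331.2121 320.7576]
[342 317   9   7  25] [346.   320.44]
[474 317  11   9  37] [479.027  321.3514]
[410 318  13  11  53] [416.0566 323.5283]
[273 321  13   8  31] [278.5484 324.8387]
[383 321   9   8  31] [387.3871 324.5806]
[424 320  10   8  22] [428.8182 325.    ]
```

View pics/w2.png

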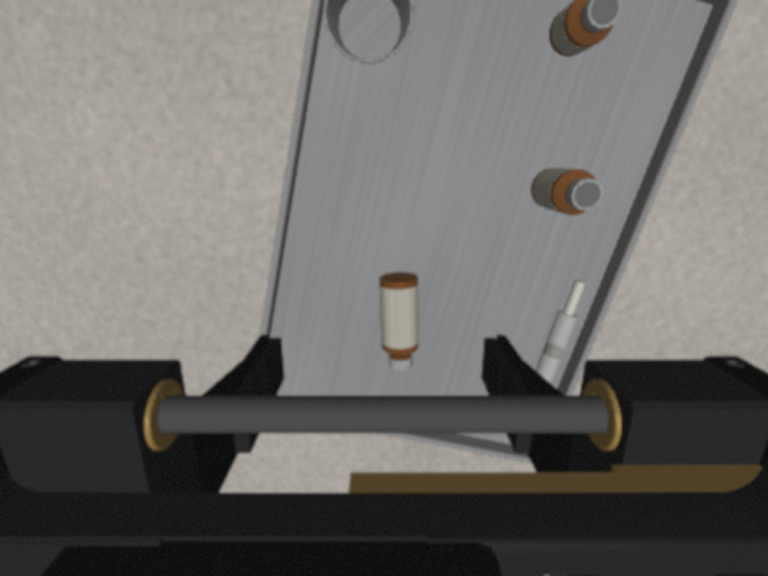

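```bash
python3 - <<'E'
from h import *
d=load("w2")
u=lambda p:(np.array(p,float)+.5)/1.5-.5
print("short",plane(d,u([[601,12]]),.053),"mid",plane(d,u([[586,194]]),.068))
print("tall base top-edge",plane(d,u([[399,275]]),.033),"sides near base/shoulder",plane(d,u([[380,285],[418,285],[383,345],[417,345]]),.022),"cap",plane(d,u([[400,368]]),.019))
print("gallipot",plane(d,u([[370,15]]),.035)); st()
E
```

```text
short [[0.5618 0.3809 0.053 ]] mid [[0.5821 0.274  0.068 ]]
tall base top-edge [[0.4752 0.1867 0.033 ]] sides near base/shoulder [[0.4626 0.1724 0.022 ]
 [0.4933 0.1783 0.022 ]
 [0.4753 0.1196 0.022 ]
 [0.5041 0.1252 0.022 ]] cap [[0.4946 0.0991 0.019 ]]
gallipot [[0.4206 0.3571 0.035 ]]
t 1.3333 pos [0.4584 0.1939 0.1862] q [-0.7323  0.0134  0.2821  1.8801 -0.0035  1.2484 -0.2547] f [-1.4535  1.4123 -0.6596] g 1.0013775153874171
[[-0.1932  0.9812  0.0004]
 [ 0.9812  0.1932 -0.0003]
 [-0.0003  0.0003 -1.    ]]
```

```bash
python3 - <<'E'
from h import *
d=load("w2"); s=get_state(); R0=Rn.from_rotvec(s["tool_rot"]).as_matrix()
c=-np.array(d["R"]).T@d["t"]; print("cam in tool",R0.T@(c-s["position"]), "axis",R0.T@np.array(d["R"])[2])
R=down(12.5)@Rn.from_rotvec([0,np.radians(18),0]).as_matrix()
C=np.array([.4866,.1335,.019]); z=R[:,2]
tcp=C+z*((.009-C[2])/z[2]); print("tcp",tcp)
goal(tcp-z*.09,R); goal(tcp,R)
E
```

```text
cam in tool [ 0.078   0.0018 -0.16  ] axis [-0.3024 -0.0001  0.9532]
tcp [0.4859 0.1367 0.009 ]
shift [-0.0892  0.0165  0.0916] turn [ 0.2307 18.0192 -1.3469] rows 3.091875507341042 2.5238806897776462
shift [-0.0614  0.0158  0.1772] turn [ 0.2307 18.0192 -1.3469] rows 4.512809416567244 2.5238806897776462
```

```bash
python3 - <<'E'
from h import *
R=down(12.5)@Rn.from_rotvec([0,np.radians(28),0]).as_matrix()
C=np.array([.4866,.1335,.019]); z=R[:,2]
tcp=C+z*((.0105-C[2])/z[2]); print("tcp",tcp)
goal(tcp-z*.08,R); goal(tcp,R)
E
```

```text
tcp [0.4856 0.1379 0.0105]
shift [-0.0977  0.0167  0.1051] turn [ 0.3493 28.0188 -1.3295] rows 3.4635620560174223 3.917941581101167
shift [-0.0601  0.0158  0.1757] turn [ 0.3493 28.0188 -1.3295] rows 4.468973717302184 3.917941581101167
```

Request:
play_rows(series=[100,-0.098,0.017,0.105,0,28,-1.3,100,-0.098,0.017,0.105,0,28,-1.3,100,-0.098,0.017,0.105,0,28,-1.3,100,-0.098,0.017,0.105,0,28,-1.3,100,-0.098,0.017,0.105,0,28,-1.3,100,-0.098,0.017,0.105,0,28,-1.3,100,-0.098,0.017,0.105,0,28,-1.3,100,-0.098,0.017,0.105,0,28,-1.3])

```text
time: 2.0
position: [0.4934, 0.1067, 0.0811]
tool_rot: [-1.7, -2.136, -0.429]
ft_force: [-0.6, 0.7, -0.5]
grip_width: 0.998
```

```bash
python3 - <<'E'
from h import *
d=snap("wrist","w3"); st(); crop(d,0,0,512,384,"w3.png",1.5)
d=snap("side","s3"); crop(d,120,60,290,210,"s3.png",4.5)
st()
R=down(12.5)@Rn.from_rotvec([0,np.radians(28),0]).as_matrix()
goal([.4856,.1379,.0105],R)
E
```

```text
t 2.05 pos [0.4935 0.1076 0.0818] q [-0.3658  0.2642  0.4855  1.9536 -0.6292  1.2077  0.6508] f [-0.2804  0.8525  0.2461] g 1.0028029691655056
[[-0.2021  0.9742 -0.1005]
 [ 0.8593  0.2256  0.459 ]
 [ 0.4698  0.0064 -0.8827]]
t 2.1 pos [0.4936 0.108  0.0822] q [-0.3665  0.2634  0.4855  1.9536 -0.6292  1.2077  0.6511] f [-0.1917 -0.0471  0.474 ] g 1.0000050034709052
[[-0.2033  0.974  -0.1001]
 [ 0.859   0.2265  0.4592]
 [ 0.4699  0.0074 -0.8827]]
shift [-0.0064 -0.0015  0.0779] turn [ 0.0953 -0.0311  0.7223] rows 1.8736712258152686 0.10185044776022105
```

View pics/w3.png

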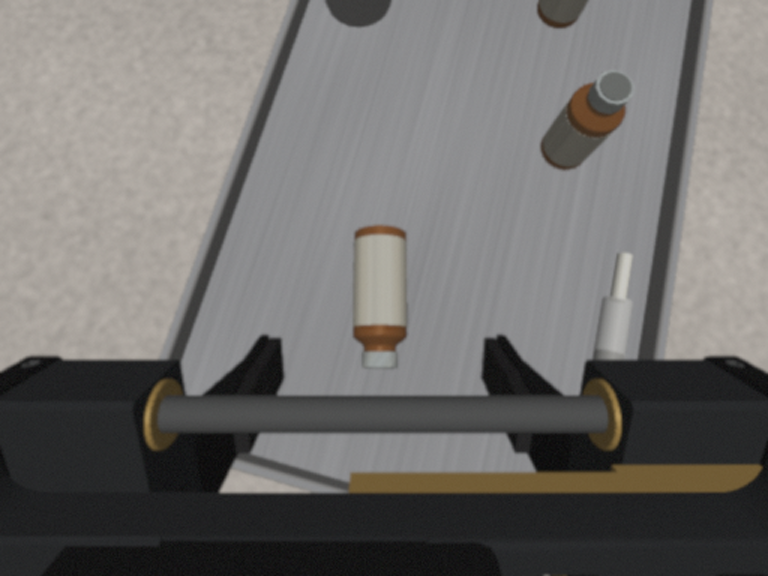

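View pics/s3.png

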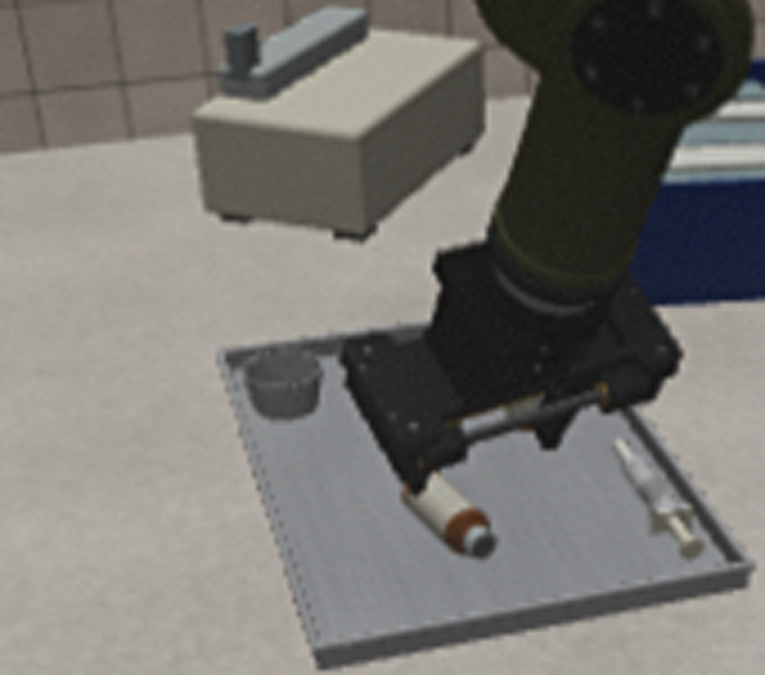

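Request:
play_rows(series=[100,-0.003,-0.001,0.04,0,0,0.5,100,-0.006,-0.0015,0.062,0,0,0.7,100,-0.006,-0.0015,0.077,0,0,0.7,100,-0.006,-0.0015,0.077,0,0,0.7,45,-0.006,-0.0015,0.077,0,0,0.7,0,-0.006,-0.0015,0.077,0,0,0.7,0,-0.006,-0.0015,0.077,0,0,0.7,0,-0.006,-0.0015,0.077,0,0,0.7,0,-0.006,-0.0015,0.077,0,0,0.7], force=20)

```text
time: 2.85
position: [0.4863, 0.1348, 0.0112]
tool_rot: [-1.714, -2.125, -0.429]
ft_force: [0.3, 0.1, 0.2]
grip_width: 0.709
```

```bash
python3 - <<'E'
from h import *
d=snap("wrist","w4"); st(); crop(d,0,0,512,384,"w4.png",1.5)
E
```

```text
t 2.9 pos [0.4861 0.1348 0.0109] q [-0.3772  0.3553  0.4444  2.0172 -0.722   1.075   0.7086] f [-0.7507  0.1894  0.306 ] g 0.6640431973591152
[[-0.1869  0.9775 -0.0982]
 [ 0.863   0.2111  0.459 ]
 [ 0.4694  0.001  -0.883 ]]
```

View pics/w4.png

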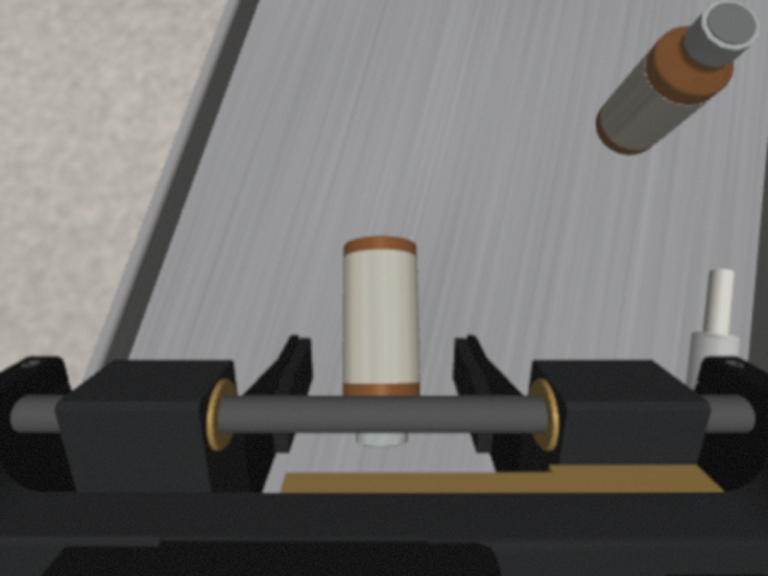

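```bash
python3 - <<'E'
from h import *
d=load("w4"); s=get_state(); R0=Rn.from_rotvec(s["tool_rot"]).as_matrix()
u=lambda p:(np.array(p,float)+.5)/1.5-.5
P=np.r_[plane(d,u([[380,238]]),.035),plane(d,u([[380,385]]),.034),plane(d,u([[382,445]]),.019)]
print(P); print(proj(d,[s["position"],s["position"]-R0[:,2]*.01, s["position"]+R0[:,1]*.03])*1.5)
E
```

```text
[[0.4767 0.1794 0.035 ]
 [0.4887 0.124  0.034 ]
 [0.4946 0.1008 0.019 ]]
[[379.1827 355.9059]
 [379.037  367.0742]
 [448.5845 355.9321]]
```

Request:
play_rows(series=[0,0,0,0,0,0,0,0,0,0,0,0,0,0,0,0,0,0,0,0,0,0,0,0,0,0,0,0,0,0,0,0,0,0,0,0,0,0,0,0,0,0])

```text
time: 3.4
position: [0.4855, 0.135, 0.0102]
tool_rot: [-1.714, -2.124, -0.427]
ft_force: [-0.1, 0.0, 0.7]
grip_width: 0.357
```

```bash
python3 - <<'E'
from h import *
st()
R=down(12.5)
s=get_state(); R0=Rn.from_rotvec(s["tool_rot"]).as_matrix()
print("lift 50mm:",R0.T@[0,0,.05])
E
```

```text
t 3.4 pos [0.4855 0.135  0.0102] q [-0.3773  0.3564  0.4441  2.0177 -0.7222  1.0748  0.7088] f [-0.0989  0.0451  0.7162] g 0.35667013895859506
[[-0.1866  0.9774 -0.0995]
 [ 0.863   0.2115  0.4588]
 [ 0.4694 -0.0003 -0.883 ]]
lift 50mm: [ 0.0235 -0.     -0.0441]
```

```bash
python3 - <<'E'
from h import *
s=get_state(); R0=Rn.from_rotvec(s["tool_rot"]).as_matrix(); p=s["position"]
a=R0.T@[.216,-.976,0]; print("axis in tool",a)
base=R0.T@(np.array([.477,.181,.019])-p); print("base in tool",base)
Rf=R0@Rn.from_rotvec([0,np.radians(-90),0]).as_matrix(); print("axis final",Rf@R0.T@[.216,-.976,0],"\n",Rf)
tgt=np.array([.485,.115,.033])-Rf@base; print("tcp tgt",tgt); goal(tgt,Rf); goal(p+[0,0,.06],R0)
E
```

```text
axis in tool [-0.8826  0.0047 -0.4692]
base in tool [0.0454 0.0014 0.0142]
axis final [0.0049 0.0011 0.9996] 
 [[-0.0995  0.9774  0.1866]
 [ 0.4588  0.2115 -0.863 ]
 [-0.883  -0.0003 -0.4694]]
tcp tgt [0.4855 0.1061 0.0798]
shift [ 0.0078 -0.0061 -0.0747] turn [  0. -90.  -0.] rows 1.8061587632877134 12.569832402234638
shift [ 0.0282 -0.     -0.053 ] turn [0. 0. 0.] rows 1.4388489208633095 0.0
```

Request:
play_rows(series=[0,0.014,0,-0.026,0,0,0,0,0.028,0,-0.053,0,0,0,0,0.026,-0.001,-0.06,0,-7,0,0,0.024,-0.001,-0.065,0,-14,0,0,0.022,-0.002,-0.07,0,-21,0,0,0.02,-0.003,-0.07,0,-28,0,0,0.018,-0.004,-0.07,0,-35,0,0,0.016,-0.004,-0.07,0,-42,0,0,0.015,-0.005,-0.072,0,-49,0,0,0.015,-0.005,-0.072,0,-49,0])

```text
time: 4.23
position: [0.483, 0.12, 0.0793]
tool_rot: [1.768, 2.218, -0.332]
ft_force: [-0.6, 1.5, -1.7]
grip_width: 0.364
```

```bash
python3 - <<'E'
from h import *
st()
Rf=np.array([[-0.0995,0.9774,0.1866],[0.4588,0.2115,-0.863],[-0.883,-0.0003,-0.4694]])
goal([.4855,.1061,.0798],Rf)
d=snap("side","s5"); crop(d,120,30,290,210,"s5.png",4)
E
```

```text
t 4.2333 pos [0.483  0.12   0.0793] q [-0.9062  0.2007  0.387   1.9767  0.3082  1.112  -0.453 ] f [-0.6271  1.5394 -1.6827] g 0.3639325594766081
[[-0.2085  0.9749  0.0778]
 [ 0.9093  0.2225 -0.3516]
 [-0.3601 -0.0025 -0.9329]]
shift [-0.0133 -0.0006  0.0046] turn [  0.339  -40.8965   0.5815] rows 0.3387592268830557 5.71257138063794
```

View pics/s5.png

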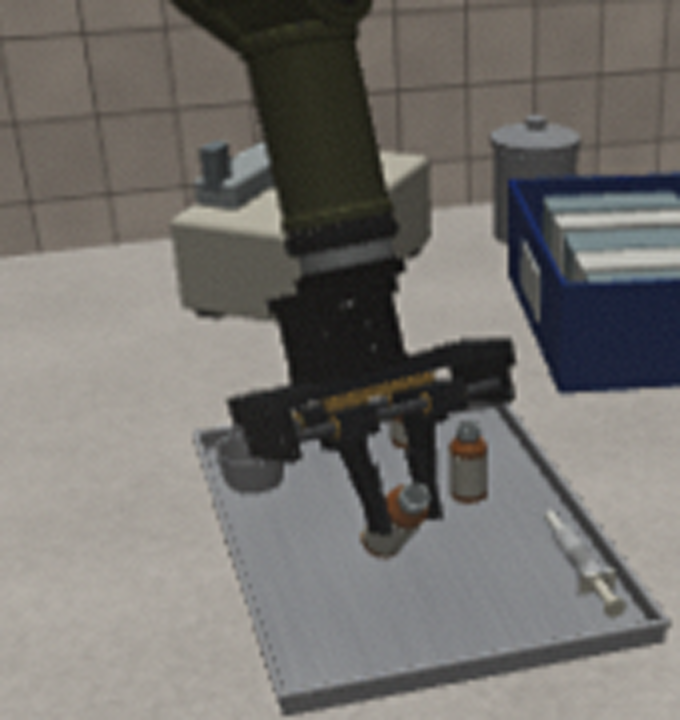

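The vial is held firmly and tipping up as planned, so I'll continue the rotation.

Request:
play_rows(series=[0,-0.002,0,0,0,-7,0,0,-0.004,0,0.001,0,-14,0,0,-0.007,0,0.002,0,-21,0,0,-0.01,0,0.003,0,-28,0,0,-0.012,0,0.004,0,-35,0.3,0,-0.013,0,0.005,0.3,-41,0.5,0,-0.013,0,0.005,0.3,-41,0.5,0,-0.013,0,0.005,0.3,-41,0.5,0,-0.013,0,0.005,0.3,-41,0.5])

```text
time: 5.03
position: [0.4886, 0.0983, 0.0818]
tool_rot: [1.377, 1.68, -0.822]
ft_force: [0.6, -0.5, -0.4]
grip_width: 0.363
```

```bash
python3 - <<'E'
from h import *
st()
Rf=np.array([[-0.0995,0.9774,0.1866],[0.4588,0.2115,-0.863],[-0.883,-0.0003,-0.4694]])
goal([.4855,.1061,.0798],Rf)
d=snap("side","s6"); crop(d,120,30,290,210,"s6.png",4)
d=snap("wrist","w6"); crop(d,0,0,512,384,"w6.png",1.5)
E
```

```text
t 5.0333 pos [0.4886 0.0983 0.0818] q [-1.143   0.61    0.3901  1.8566  0.6483  1.4356 -0.8874] f [ 0.6117 -0.545  -0.358 ] g 0.3629650099793643
[[-0.0915  0.9803  0.1753]
 [ 0.4635  0.1977 -0.8638]
 [-0.8814  0.0022 -0.4724]]
shift [ 0.0057 -0.0015 -0.0063] turn [-0.6412 -0.1926 -0.5064] rows 0.20781081791274097 0.11723702378153718
```

View pics/s6.png

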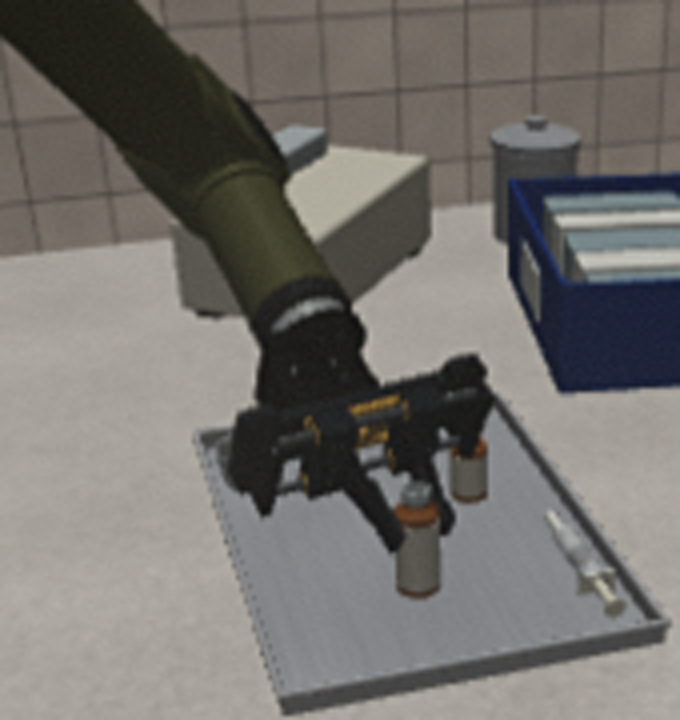

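View pics/w6.png

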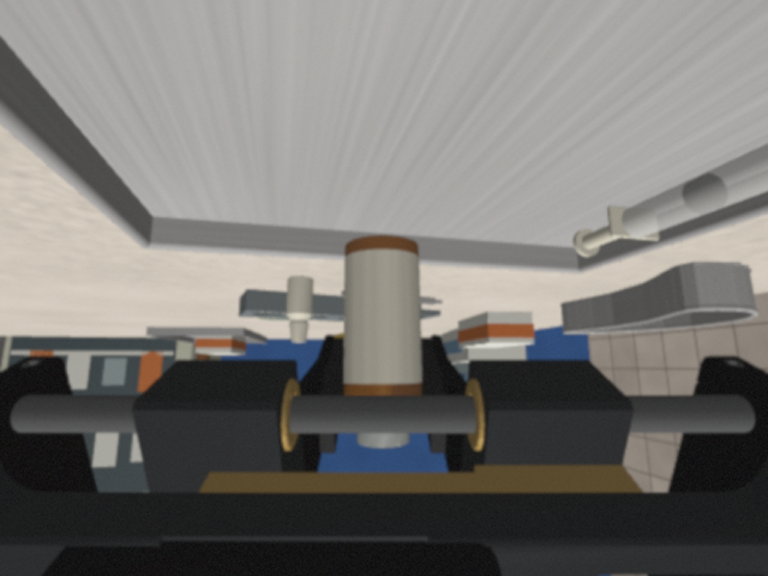

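Request:
play_rows(series=[0,0.0106,0,0.0057,0,0,0,0,0.0185,0,0.0099,0,0,0,0,0.0229,0,0.0123,0,0,0,0,0.0256,0,0.0137,0,0,0,0,0.0264,0,0.0142,0,0,0,0,0.0273,0,0.0146,0,0,0,0,0.0273,0,0.0146,0,0,0,0,0.0273,0,0.0146,0,0,0])

```text
time: 5.8
position: [0.4876, 0.0998, 0.0511]
tool_rot: [1.37, 1.678, -0.824]
ft_force: [-3.6, 0.8, 5.7]
grip_width: 0.36
```

```bash
python3 - <<'E'
from h import *
st()
E
```

```text
t 5.8 pos [0.4876 0.0998 0.0511] q [-1.138   0.6675  0.3776  1.8542  0.6386  1.3991 -0.9197] f [-3.5608  0.8156  5.7163] g 0.3601854654195073
[[-0.0927  0.9797  0.178 ]
 [ 0.4578  0.2007 -0.8661]
 [-0.8842  0.0012 -0.4671]]
```

Request:
play_rows(series=[60,0,0,0,0,0,0,60,0,0,0,0,0,0,60,0,0,0,0,0,0,60,0,0,0,0,0,0,60,0,0,-0.015,0,0,0,60,0,0,-0.04,0,0,0,60,0,0,-0.07,0,0,0,60,0,0,-0.1,0,0,0,60,0,0,-0.1,0,0,0])

```text
time: 6.55
position: [0.4704, 0.1937, 0.0977]
tool_rot: [1.369, 1.688, -0.811]
ft_force: [0.3, 1.0, 0.2]
grip_width: 0.595
```

```bash
python3 - <<'E'
from h import *
st()
d=snap("side","s7"); crop(d,120,30,290,210,"s7.png",4)
d=snap("wrist","w7"); crop(d,0,0,512,384,"w7.png",1.5)
E
```

```text
t 6.55 pos [0.4704 0.1937 0.0977] q [-1.2096  0.6589  0.3399  1.7076  0.5804  1.5736 -0.8905] f [0.2641 1.0332 0.2458] g 0.595155472478942
[[-0.0954  0.9779  0.1862]
 [ 0.4657  0.2092 -0.8599]
 [-0.8798  0.0047 -0.4753]]
```

View pics/s7.png

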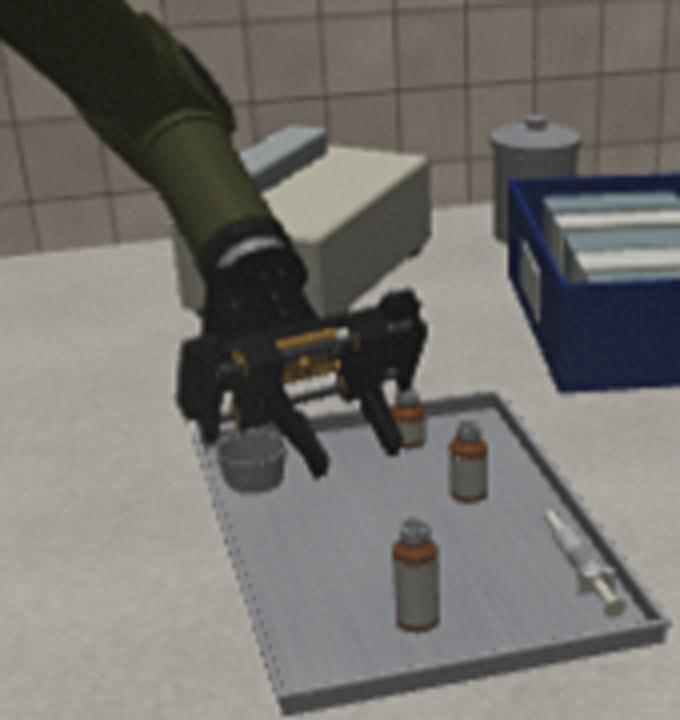

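View pics/w7.png

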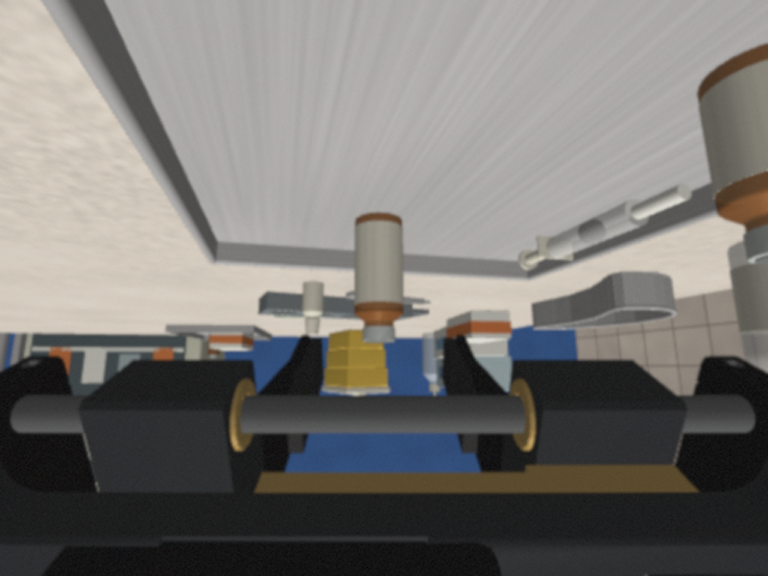

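```bash
python3 - <<'E'
from h import *
s=get_state(); R0=Rn.from_rotvec(s["tool_rot"]).as_matrix()
print("up .1",R0.T@[0,0,.1])
goal([.5615,.34,.17],down(-10))
E
```

```text
up .1 [-0.0882  0.0002 -0.0471]
shift [-0.0031  0.1205 -0.149 ] turn [11.8896 61.1021 19.5374] rows 4.59592734512786 9.112028513129731
```

Request:
play_rows(series=[100,-0.03,0,-0.02,0,0,0,100,-0.06,0,-0.04,1.3,6.5,2,100,-0.06,0.03,-0.07,2.6,13,4,100,-0.05,0.06,-0.1,4,20,6.4,100,-0.04,0.09,-0.12,5,27,8.6,100,-0.02,0.12,-0.149,6.4,33,10.6,100,-0.003,0.12,-0.149,8,40,13,100,-0.003,0.12,-0.149,9,47,15,100,-0.003,0.12,-0.149,10.5,54,17,100,-0.003,0.12,-0.149,11.9,61,19.5])

```text
time: 7.48
position: [0.5622, 0.3365, 0.169]
tool_rot: [2.394, 2.01, -0.021]
ft_force: [-0.0, -0.1, 0.3]
grip_width: 0.999
```

Request:
play_rows(series=[100,0,0,0,0,0,0,100,0,0,0,0,0,0,100,0,0,0,0,0,0])

```text
time: 7.73
position: [0.5607, 0.3377, 0.1688]
tool_rot: [2.387, 2.013, -0.029]
ft_force: [-0.0, 0.4, -0.7]
grip_width: 1.001
```

```bash
python3 - <<'E'
from h import *
st()
d=snap("wrist","w8"); crop(d,0,0,512,384,"w8.png",1.5)
goal([.5615,.381,.10],down(-10))
E
```

```text
t 7.7333 pos [0.5607 0.3377 0.1688] q [-0.8295  0.3764  0.3046  1.5054 -0.0928  1.2924 -0.6875] f [-0.0321  0.3658 -0.685 ] g 1.0013894114148745
[[ 0.1688  0.9857 -0.0023]
 [ 0.9853 -0.1688 -0.0262]
 [-0.0262  0.0022 -0.9997]]
shift [ 0.0432 -0.0059  0.0675] turn [0.1172 1.4914 0.4077] rows 1.9270253179746448 0.2165605399646494
```

View pics/w8.png

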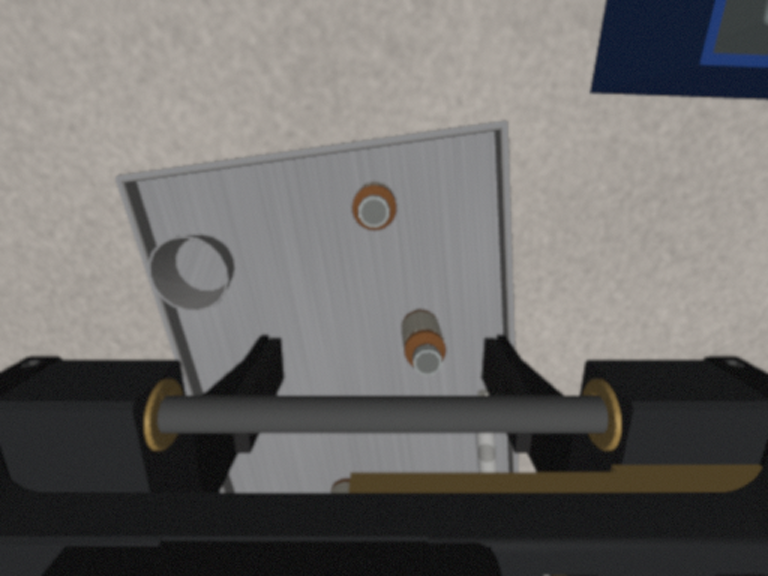

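```bash
python3 - <<'E'
from h import *
d=load("w8"); u=lambda p:(np.array(p,float)+.5)/1.5-.5
print("short",plane(d,u([[374,211]]),.053),"mid",plane(d,u([[428,360.5]]),.068))
E
```

```text
short [[0.5647 0.3845 0.053 ]] mid [[0.5846 0.2767 0.068 ]]
```

Request:
play_rows(series=[100,0.02,-0.002,0.02,0,0.7,0,100,0.045,-0.004,0.05,0,1.5,0.4,100,0.045,-0.004,0.07,0,1.5,0.4,100,0.045,-0.004,0.07,0,1.5,0.4,100,0.045,-0.004,0.07,0,1.5,0.4])

```text
time: 8.2
position: [0.563, 0.3823, 0.0963]
tool_rot: [2.404, 2.02, -0.002]
ft_force: [0.2, -0.2, 0.4]
grip_width: 1.0
```

```bash
python3 - <<'E'
from h import *
st()
d=snap("wrist","w9"); crop(d,0,0,512,384,"w9.png",1.5)
goal([.563,.383,.0235],down(-10))
s=get_state();R0=Rn.from_rotvec(s["tool_rot"]).as_matrix()
print(proj(d,[s["position"]])*1.5)
E
```

```text
t 8.2 pos [0.563  0.3823 0.0963] q [-0.8459  0.4724  0.2789  1.523  -0.1343  1.1663 -0.7161] f [ 0.248  -0.2142  0.4219] g 0.9997827665142855
[[ 0.1723  0.985   0.0004]
 [ 0.985  -0.1723 -0.0024]
 [-0.0023  0.0008 -1.    ]]
shift [ 0.0005 -0.002   0.0749] turn [ 0.1991 -0.02   -0.0069] rows 1.7974508725256932 0.02797015638878214
[[382.99   361.0822]]
```

View pics/w9.png

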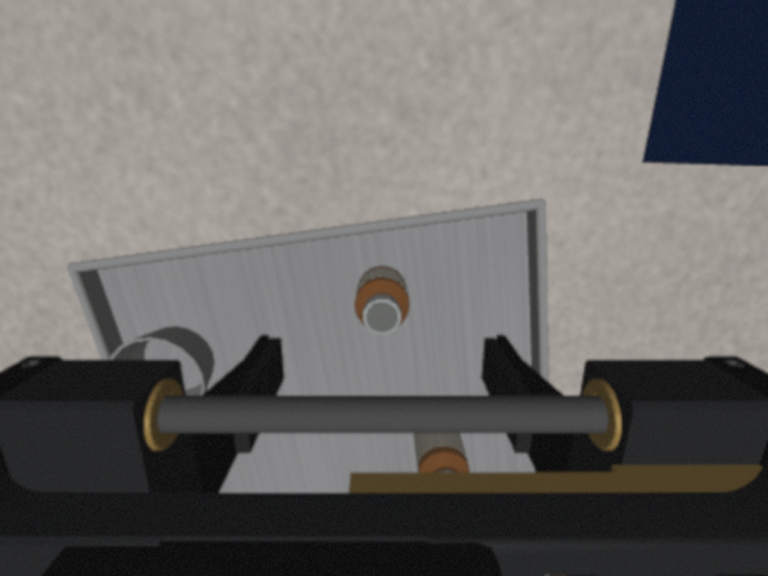

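```bash
python3 - <<'E'
from h import *
d=load("w9"); u=lambda p:(np.array(p,float)+.5)/1.5-.5
P=plane(d,u([[381.5,315]]),.053);print("short",P)
goal([P[0,0],P[0,1],.0235],down(-10))
E
```

```text
short [[0.5645 0.3857 0.053 ]]
shift [ 0.0035 -0.001   0.0749] turn [ 0.1991 -0.02   -0.0069] rows 1.7989675974903696 0.02797015638878214
```

Request:
play_rows(series=[60,0.003,-0.001,0.035,0,0,0,60,0.003,-0.001,0.06,0,0,0,60,0.003,-0.001,0.074,0,0,0,60,0.003,-0.001,0.074,0,0,0,0,0.003,-0.001,0.074,0,0,0,0,0.003,-0.001,0.074,0,0,0,0,0.003,-0.001,0.074,0,0,0,0,0.003,-0.001,0.074,0,0,0,0,0.003,-0.001,0.074,0,0,0,0,0.003,-0.001,0.074,0,0,0], force=15)

```text
time: 9.08
position: [0.565, 0.3853, 0.0257]
tool_rot: [2.407, 2.017, 0.008]
ft_force: [-1.7, -0.5, 3.4]
grip_width: 0.361
```

```bash
python3 - <<'E'
from h import *
st()
d=snap("wrist","w10"); crop(d,0,0,512,384,"w10.png",1.5)
goal([.5645,.3857,.12],down(-10))
E
```

```text
t 9.0833 pos [0.565  0.3853 0.0257] q [-0.8367  0.5436  0.2653  1.5727 -0.157   1.0411 -0.7054] f [-1.7439 -0.4876  3.4376] g 0.3610186552417988
[[ 0.1753  0.9845  0.0047]
 [ 0.9845 -0.1754  0.0024]
 [ 0.0032  0.0042 -1.    ]]
shift [ 0.0006 -0.0001 -0.0943] turn [ 0.2348 -0.1789 -0.0935] rows 2.262060440508537 0.04325295519266295
```

View pics/w10.png

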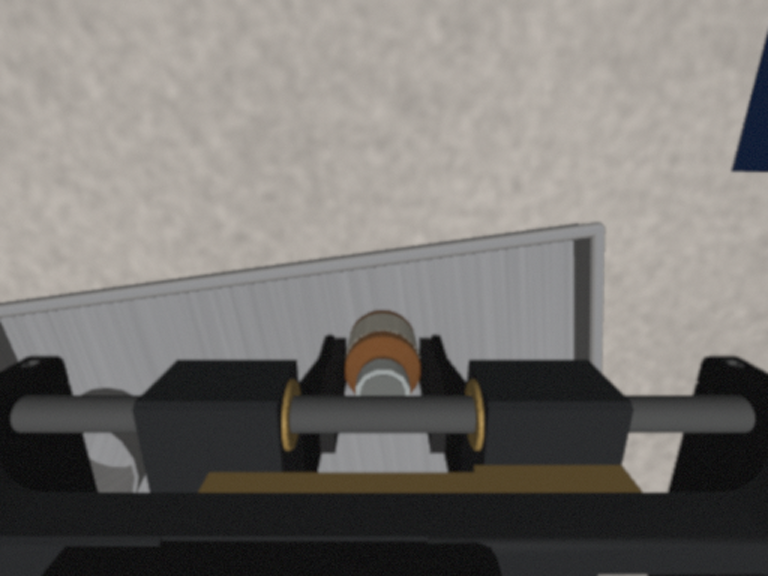

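Request:
play_rows(series=[0,0,0,-0.01,0,0,0,0,0,0,-0.03,0,0,0,0,0,0,-0.06,0,0,0,0,0,0,-0.095,0,0,0,0,0,0,-0.095,0,0,0])

```text
time: 9.55
position: [0.5682, 0.387, 0.1283]
tool_rot: [2.407, 2.016, 0.026]
ft_force: [1.7, 0.8, 2.0]
grip_width: 0.358
```

```bash
python3 - <<'E'
from h import *
st()
d=snap("wrist","w11"); crop(d,0,0,512,384,"w11.png",1.5)
goal([.5721,-.2709,.13],down(-104.3));goal([.5721,-.2709,.13],down(75.7))
E
```

```text
t 9.55 pos [0.5682 0.387  0.1283] q [-0.8496  0.4478  0.2843  1.4908 -0.1301  1.2051 -0.7239] f [1.6764 0.8154 1.9779] g 0.3581945552221639
[[ 0.1756  0.9844  0.0138]
 [ 0.9844 -0.1757  0.0089]
 [ 0.0112  0.012  -0.9999]]
shift [-0.6461  0.1204 -0.0092] turn [ 0.0149 -0.8464 94.1867] rows 15.762237685214826 13.155103403047367
shift [-0.6461  0.1204 -0.0092] turn [  0.8297   0.0146 -85.8104] rows 15.762237685214826 11.985256915933661
```

View pics/w11.png

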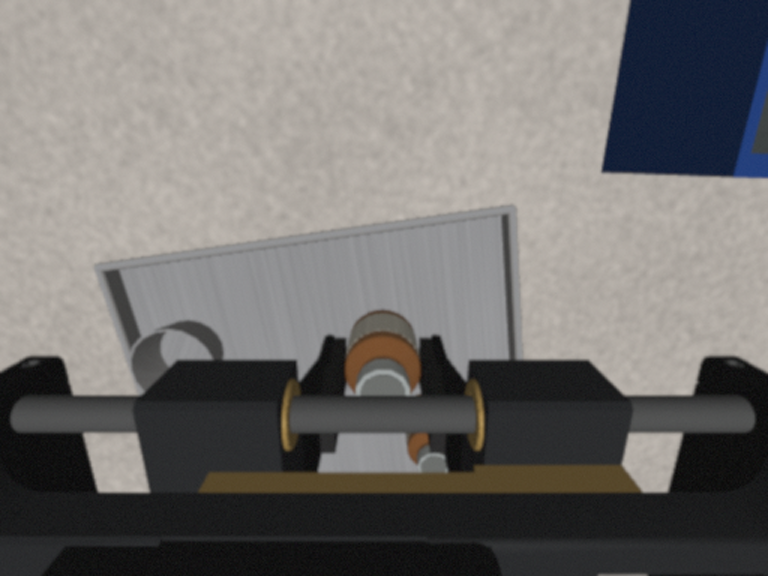

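Request:
play_rows(series=[0,-0.04,0.008,-0.003,0,0,5,0,-0.08,0.016,-0.006,0,0,12,0,-0.12,0.024,-0.009,0,0,18,0,-0.16,0.032,-0.009,0,0,25,0,-0.2,0.039,-0.009,0,0,31,0,-0.24,0.047,-0.009,0,0,37,0,-0.28,0.054,-0.009,0,0,43,0,-0.32,0.062,-0.009,0,0,49,0,-0.36,0.069,-0.009,0,-0.3,55,0,-0.4,0.076,-0.009,0,-0.5,61])

```text
time: 10.43
position: [0.568, -0.0243, 0.1277]
tool_rot: [3.096, 0.507, -0.005]
ft_force: [1.3, -0.1, -0.3]
grip_width: 0.357
```

```bash
python3 - <<'E'
from h import *
st()
goal([.5721,-.2709,.13],down(-104.3))
E
```

```text
t 10.4333 pos [ 0.568  -0.0243  0.1277] q [-0.5598  0.245   0.6352  1.7952 -0.1527  1.1544 -1.1227] f [ 1.2518 -0.0777 -0.2711] g 0.35683030485621287
[[ 0.9478  0.319  -0.0025]
 [ 0.319  -0.9478 -0.0047]
 [-0.0039  0.0036 -1.    ]]
shift [-0.0748  0.2351 -0.0011] turn [ 0.2665  0.1562 32.9007] rows 5.915053015653069 4.595273605548401
```

```bash
python3 - <<'E'
from h import *
goal([.51,-.256,.13],down(-104.3))
E
```

```text
shift [-0.1289  0.2011 -0.001 ] turn [ 0.2665  0.1562 32.9007] rows 5.728195550805509 4.595273605548401
```

Request:
play_rows(series=[0,-0.022,0.034,0,0,0,6,0,-0.044,0.068,0,0,0,12,0,-0.066,0.102,0,0,0,18,0,-0.088,0.136,0,0,0,25,0,-0.108,0.168,0,0,0,31,0,-0.122,0.19,0,0,0,32.9,0,-0.129,0.201,0,0,0,32.9,0,-0.129,0.201,0,0,0,32.9,0,-0.129,0.201,0,0,0,32.9,0,-0.129,0.201,0,0,0,32.9])

```text
time: 11.27
position: [0.5124, -0.2523, 0.1288]
tool_rot: [3.115, -0.379, -0.003]
ft_force: [0.3, 0.7, -0.2]
grip_width: 0.364
```

```bash
python3 - <<'E'
from h import *
st()
d=snap("wrist","w12"); crop(d,0,0,512,384,"w12.png",1.5)
s=get_state();print(proj(d,[s["position"]])*1.5)
d=snap("top","t12"); crop(d,290,140,410,260,"t12.png",5)
E
```

```text
t 11.2667 pos [ 0.5124 -0.2523  0.1288] q [-0.3048  0.2841  0.8339  1.794  -0.2235  1.1633 -1.2145] f [ 0.2528  0.6705 -0.1509] g 0.3640237008487738
[[ 0.9708 -0.2399 -0.0023]
 [-0.2399 -0.9708 -0.0035]
 [-0.0014  0.004  -1.    ]]
[[380.983  362.0929]]
```

View pics/w12.png

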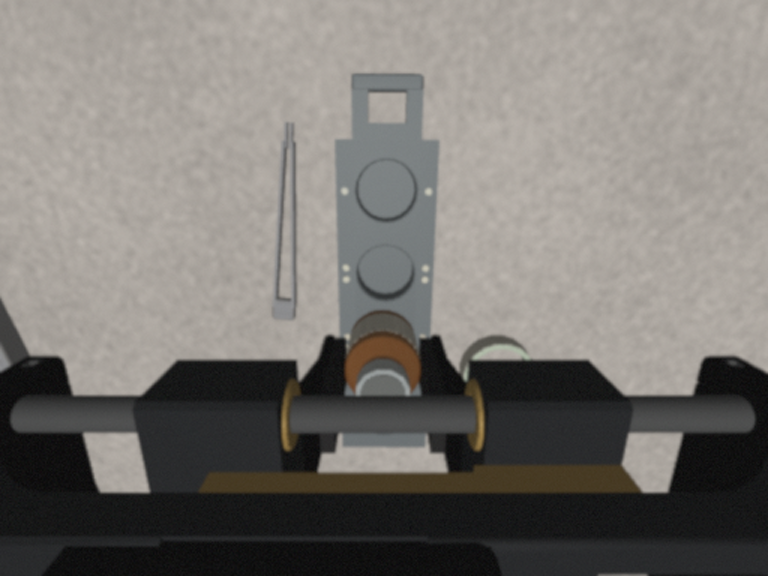

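```bash
python3 - <<'E'
from h import *
d=load("w12"); crop(d,210,80,310,210,"w12a.png",6*.75); crop(d,210,195,310,280,"w12b.png",7)
E
```

```text
(no output)
```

View pics/w12a.png

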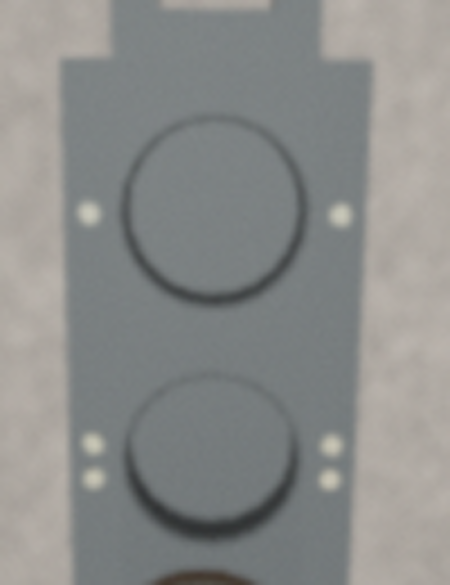

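View pics/w12b.png

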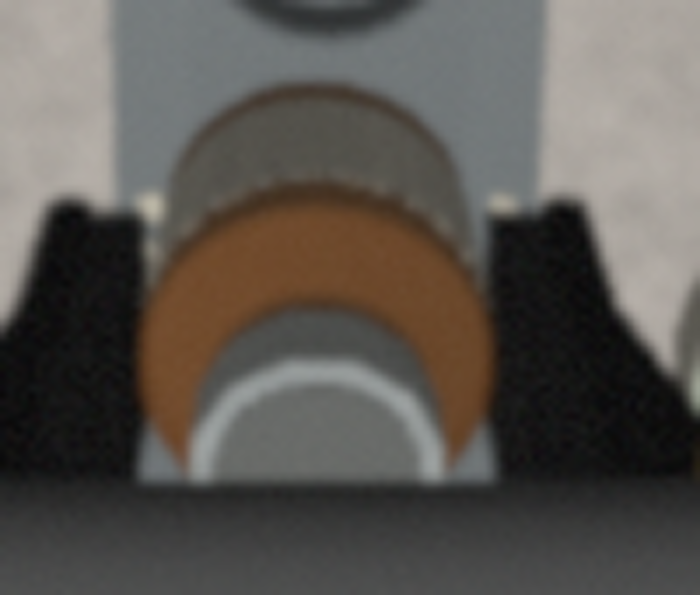

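```bash
python3 - <<'E'
from h import *
d=load("w12"); s=get_state(); R0=Rn.from_rotvec(s["tool_rot"]).as_matrix(); p=s["position"]
a=lambda q:(np.array(q,float)+.5)/4.5-.5+[210,80]
b=lambda q:(np.array(q,float)+.5)/7-.5+[210,195]
P=plane(d,a([[214.5,209.5],[212,456]]),.024); print("pockets",P, np.linalg.norm(P[0]-P[1]))
pp=plane(d,a([[89,213],[341,215],[93.5,461],[330.5,463]]),.024); print("pips mid",(pp[0]+pp[1])/2,(pp[2]+pp[3])/2)
for px,dz,r in (((317,83),-.0227,.016),((317,358),.0273,.0105)):
    q=plane(d,b([px]),p[2]+dz)[0]; print("far",R0.T@(q-p), "centre tool x",(R0.T@(q-p))[0]-r)
print("line az",np.degrees(np.arctan2(*(P[0]-P[1])[[1,0]])))
E
```

```text
pockets [[ 0.5755 -0.271   0.024 ]
 [ 0.5238 -0.2579  0.024 ]] 0.0533365662489492
pips mid [ 0.5746 -0.2709  0.024 ] [ 0.5225 -0.2576  0.024 ]
far [0.0157 0.0006 0.0227] centre tool x -0.00033049478773535326
far [ 0.0116  0.0005 -0.0273] centre tool x 0.0011046945381533602
line az -14.297510482191393
```

```bash
python3 - <<'E'
from h import *
goal([.575,-.271,.06],down(-104.3))
E
```

```text
shift [0.0651 0.0032 0.0689] turn [0.2433 0.0573 0.487 ] rows 2.2743236354239116 0.07644939527350668
```

Request:
play_rows(series=[0,0.033,0.002,0.01,0,0,0.5,0,0.065,0.003,0.035,0.2,0,0.5,0,0.065,0.003,0.06,0.2,0,0.5,0,0.065,0.003,0.069,0.2,0,0.5,0,0.065,0.003,0.069,0.2,0,0.5,0,0.065,0.003,0.069,0.2,0,0.5,0,0.065,0.003,0.069,0.2,0,0.5])

```text
time: 11.95
position: [0.5746, -0.2734, 0.0621]
tool_rot: [3.115, -0.396, 0.003]
ft_force: [1.0, -0.1, -0.9]
grip_width: 0.36
```

```bash
python3 - <<'E'
from h import *
st()
d=snap("wrist","w13"); crop(d,200,170,320,290,"w13.png",5)
d=snap("side","s13"); crop(d,260,160,370,300,"s13.png",5)
E
```

```text
t 11.95 pos [ 0.5746 -0.2734  0.0621] q [-0.1913  0.507   0.7668  1.6894 -0.3865  1.101  -1.1339] f [ 0.9946 -0.0797 -0.9284] g 0.36046248134095804
[[ 0.9681 -0.2505  0.0015]
 [-0.2505 -0.9681 -0.0018]
 [ 0.0019  0.0014 -1.    ]]
```

View pics/w13.png

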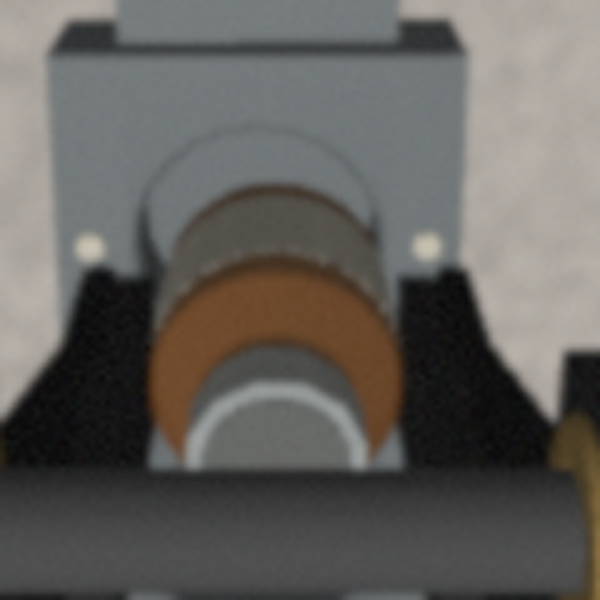

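View pics/s13.png

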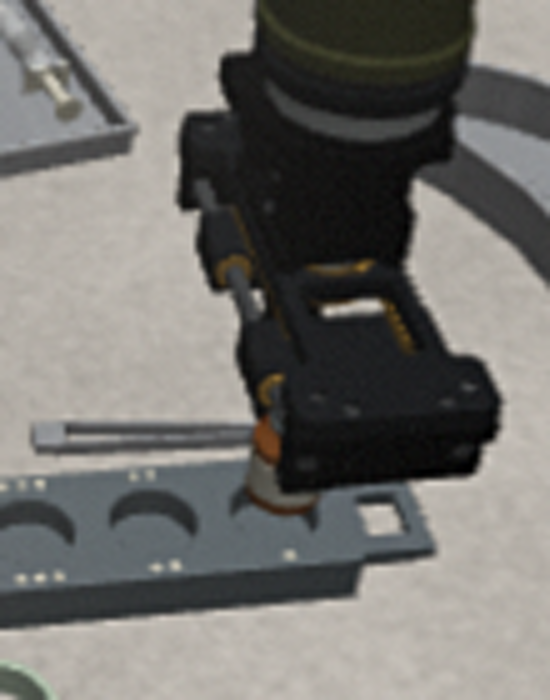

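```bash
python3 - <<'E'
from h import *
d=load("w13"); s=get_state(); R0=Rn.from_rotvec(s["tool_rot"]).as_matrix(); p=s["position"]
b=lambda q:(np.array(q,float)+.5)/5-.5+[200,170]
tl=lambda q:R0.T@(q-p)
pp=plane(d,b([[90,246],[427,246]]),.024); print("pips mid tool",tl(pp.mean(0)))
q=plane(d,b([[258,124]]),.024)[0]; print("rim far->centre",tl(q)-[.019,0,0])
c=plane(d,b([[50,55],[466,52]]),.024); print("corners mid",tl(c.mean(0))-[.031,0,0])
for px,dz,r in (((275,184),-.0227,.016),((276,381),.0273,.0105)):
    q=plane(d,b([px]),p[2]+dz)[0]; print("vial",tl(q)-[r,0,0])
print(p)
# side: vial base vs rim
E
```

```text
pips mid tool [-0.0005 -0.0025  0.0384]
rim far->centre [ 0.0005 -0.0026  0.0385]
corners mid [-0.0005 -0.0025  0.0385]
vial [-0.0004  0.      0.0227]
vial [ 0.001   0.0001 -0.0273]
[ 0.5749 -0.2736  0.0624]
```

Request:
play_rows(series=[0,0,-0.0025,0,0,0,0,0,0,-0.0025,0.004,0,0,0,0,0,-0.0025,0.011,0,0,0,0,0,-0.0025,0.018,0,0,0,0,0,-0.0025,0.023,0,0,0,0,0,-0.0025,0.026,0,0,0,0,0,-0.0025,0.026,0,0,0])

```text
time: 12.63
position: [0.5739, -0.2707, 0.0329]
tool_rot: [3.115, -0.397, -0.004]
ft_force: [-1.4, 0.2, -0.4]
grip_width: 0.361
```

```bash
python3 - <<'E'
from h import *
st()
d=snap("wrist","w14"); crop(d,200,170,320,290,"w14.png",5)
d=snap("side","s14"); crop(d,260,160,370,300,"s14.png",5)
E
```

```text
t 12.6333 pos [ 0.5739 -0.2707  0.0329] q [-0.1803  0.5405  0.7474  1.7098 -0.4105  1.0574 -1.1215] f [-1.419   0.224  -0.4488] g 0.36053298131928996
[[ 0.9681 -0.2506 -0.003 ]
 [-0.2506 -0.9681 -0.001 ]
 [-0.0026  0.0018 -1.    ]]
```

View pics/s14.png

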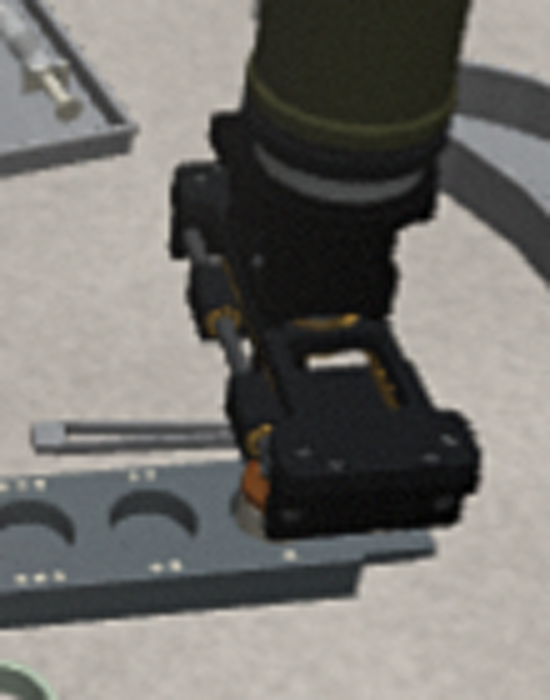

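Request:
play_rows(series=[0,0,0,0.001,0,0,0,0,0,0,0.002,0,0,0,0,0,0,0.003,0,0,0,0,0,0,0.0035,0,0,0,0,0,0,0.0035,0,0,0])

```text
time: 13.15
position: [0.5748, -0.2709, 0.0308]
tool_rot: [3.115, -0.396, -0.001]
ft_force: [-0.0, -0.9, 0.2]
grip_width: 0.358
```

```bash
python3 - <<'E'
from h import *
st()
E
```

```text
t 13.15 pos [ 0.5748 -0.2709  0.0308] q [-0.1788  0.5431  0.7456  1.7108 -0.4136  1.052  -1.1194] f [-0.0168 -0.8754  0.1675] g 0.3578724587061811
[[ 0.9681 -0.2504 -0.0007]
 [-0.2504 -0.9681 -0.0015]
 [-0.0003  0.0017 -1.    ]]
```

Request:
play_rows(series=[0,0,0,0.0007,0,0,0,0,0,0,0.0014,0,0,0,0,0,0,0.002,0,0,0,0,0,0,0.002,0,0,0])

```text
time: 13.48
position: [0.5749, -0.271, 0.0306]
tool_rot: [3.116, -0.397, -0.0]
ft_force: [-3.5, 1.8, 10.3]
grip_width: 0.354
```

Request:
play_rows(series=[0,0,0,-0.001,0,0,0,55,0,0,-0.001,0,0,0,55,0,0,-0.001,0,0,0,55,0,0,-0.001,0,0,0,55,0,0,-0.001,0,0,0,60,0,0,-0.02,0,0,0,60,0,0,-0.05,0,0,0,60,-0.02,0,-0.08,0,0,0,60,-0.06,0,-0.09,0,0,0,60,-0.06,0,-0.09,0,0,0])

```text
time: 14.32
position: [0.5108, -0.2562, 0.1202]
tool_rot: [-3.113, 0.403, 0.004]
ft_force: [-0.8, -0.4, -1.1]
grip_width: 0.596
```

```bash
python3 - <<'E'
from h import *
st()
d=snap("wrist","w15"); crop(d,0,0,512,384,"w15.png",1.5)
d=snap("side","s15"); crop(d,215,190,365,320,"s15.png",5)
E
```

```text
t 14.3167 pos [ 0.5108 -0.2562  0.1202] q [-0.3025  0.302   0.849   1.8002 -0.2481  1.1532 -1.2017] f [-0.786  -0.446  -1.0634] g 0.5961868936439169
[[ 0.967  -0.2547 -0.0021]
 [-0.2547 -0.967   0.0026]
 [-0.0027 -0.002  -1.    ]]
```

View pics/w15.png

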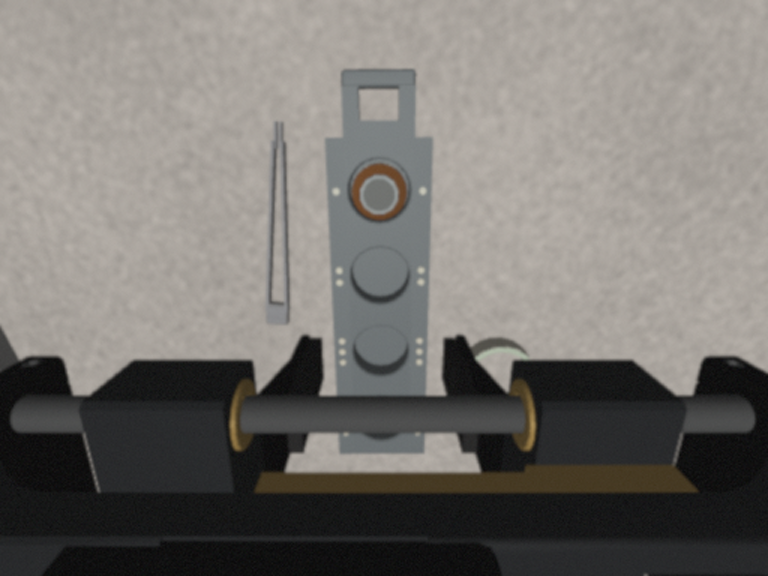

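View pics/s15.png

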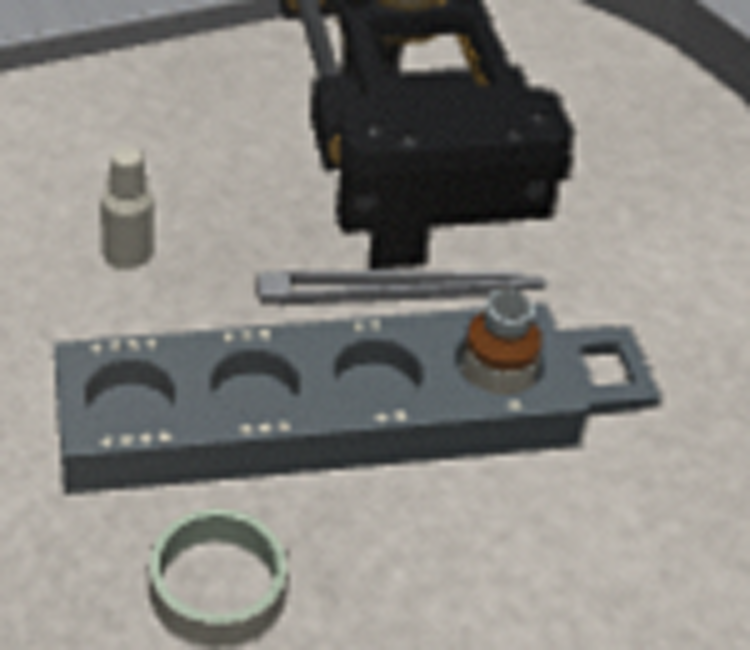

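Short vial is seated in pocket 1: its rim is concentric with the pocket in the wrist view at (379,190). The middle vial is next.

```bash
python3 - <<'E'
from h import *
goal([.54,.25,.13],down(-60))
E
```

```text
shift [-0.1037 -0.4953 -0.0104] turn [ -0.0137  -0.0642 -44.5595] rows 12.137380871043803 6.223405504872676
```

Request:
play_rows(series=[75,-0.104,-0.495,-0.01,0,0,-44.5,75,-0.104,-0.495,-0.01,0,0,-44.5,75,-0.104,-0.495,-0.01,0,0,-44.5,75,-0.104,-0.495,-0.01,0,0,-44.5,75,-0.104,-0.495,-0.01,0,0,-44.5,75,-0.104,-0.495,-0.01,0,0,-44.5,75,-0.104,-0.495,-0.01,0,0,-44.5,75,-0.104,-0.495,-0.01,0,0,-44.5,75,-0.104,-0.495,-0.01,0,0,-44.5,75,-0.104,-0.495,-0.01,0,0,-44.5])

```text
time: 15.25
position: [0.5362, 0.1631, 0.1258]
tool_rot: [3.033, 0.814, -0.002]
ft_force: [0.4, -0.2, -1.5]
grip_width: 0.749
```

```bash
python3 - <<'E'
from h import *
st();goal([.54,.25,.13],down(-60))
E
```

```text
t 15.25 pos [0.5362 0.1631 0.1258] q [-0.7908  0.2143  0.5055  1.8137 -0.112   1.1436 -1.2951] f [ 0.4435 -0.215  -1.505 ] g 0.7494978613312968
[[ 0.8658  0.5004 -0.001 ]
 [ 0.5004 -0.8658 -0.0017]
 [-0.0017  0.0009 -1.    ]]
shift [ 0.0467 -0.0733 -0.0044] turn [0.0523 0.0992 0.0286] rows 2.087398755164833 0.016170119864177285
```

Request:
play_rows(series=[75,0.024,-0.037,-0.004,0,0,0,75,0.047,-0.073,-0.004,0,0,0,75,0.047,-0.073,-0.004,0,0,0,75,0.047,-0.073,-0.004,0,0,0,75,0.047,-0.073,-0.004,0,0,0])

```text
time: 15.67
position: [0.5403, 0.2471, 0.129]
tool_rot: [3.031, 0.814, -0.004]
ft_force: [0.1, -1.8, -1.2]
grip_width: 0.749
```

```bash
python3 - <<'E'
from h import *
st(); d=snap("wrist","w16"); crop(d,0,0,512,384,"w16.png",1.5)
E
```

```text
t 15.6667 pos [0.5403 0.2471 0.129 ] q [-0.8651  0.2825  0.4604  1.7252 -0.1323  1.1684 -1.4144] f [ 0.0516 -1.7552 -1.1629] g 0.7494250364272033
[[ 0.8655  0.5009 -0.0018]
 [ 0.5008 -0.8655 -0.0036]
 [-0.0034  0.0022 -1.    ]]
```

View pics/w16.png

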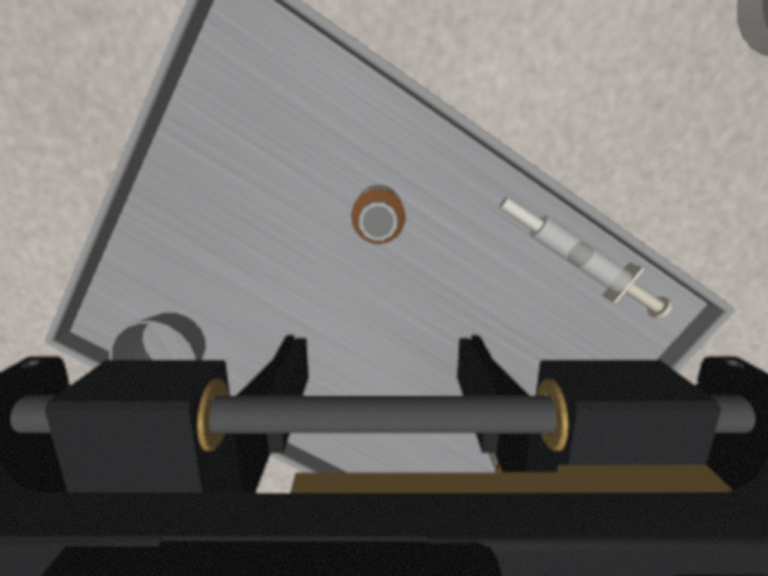

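```bash
python3 - <<'E'
from h import *
d=load("w16"); u=lambda p:(np.array(p,float)+.5)/1.5-.5
P=plane(d,u([[378,220]]),.068)[0];print("mid",P)
goal([P[0],P[1],.09],down(-60)); goal([P[0],P[1],.026],down(-60))
E
```

```text
mid [0.5849 0.2743 0.068 ]
shift [ 0.0528 -0.0028  0.0392] turn [ 0.1255  0.1751 -0.0774] rows 1.5781858558734627 0.03196386590331695
shift [ 0.053  -0.0029  0.1032] turn [ 0.1255  0.1751 -0.0774] rows 2.7823438970422507 0.03196386590331695
```

Request:
play_rows(series=[65,0.027,-0.0015,0.02,0,0,0,65,0.053,-0.003,0.037,0,0,0,65,0.053,-0.003,0.065,0,0,0,65,0.053,-0.003,0.09,0,0,0,65,0.053,-0.003,0.103,0,0,0,65,0.053,-0.003,0.103,0,0,0,0,0.053,-0.003,0.103,0,0,0,0,0.053,-0.003,0.103,0,0,0,0,0.053,-0.003,0.103,0,0,0,0,0.053,-0.003,0.103,0,0,0], force=18)

```text
time: 16.55
position: [0.5856, 0.2765, 0.0291]
tool_rot: [3.034, 0.813, 0.003]
ft_force: [0.2, -0.1, 0.7]
grip_width: 0.432
```

Request:
play_rows(series=[0,0,0,0,0,0,0,0,0,0,0,0,0,0,0,0,0,0,0,0,0])

```text
time: 16.8
position: [0.5853, 0.2765, 0.0285]
tool_rot: [3.034, 0.813, 0.001]
ft_force: [0.1, -1.1, 5.6]
grip_width: 0.359
```

```bash
python3 - <<'E'
from h import *
st(); d=snap("wrist","w17"); crop(d,0,0,512,384,"w17.png",1.5)
E
```

```text
t 16.8 pos [0.5853 0.2765 0.0285] q [-0.8161  0.4939  0.4262  1.6726 -0.2305  1.0244 -1.3617] f [ 0.0908 -1.1029  5.552 ] g 0.3592445852069789
[[ 0.866   0.5001  0.001 ]
 [ 0.5001 -0.866  -0.0004]
 [ 0.0007  0.0008 -1.    ]]
```

View pics/w17.png

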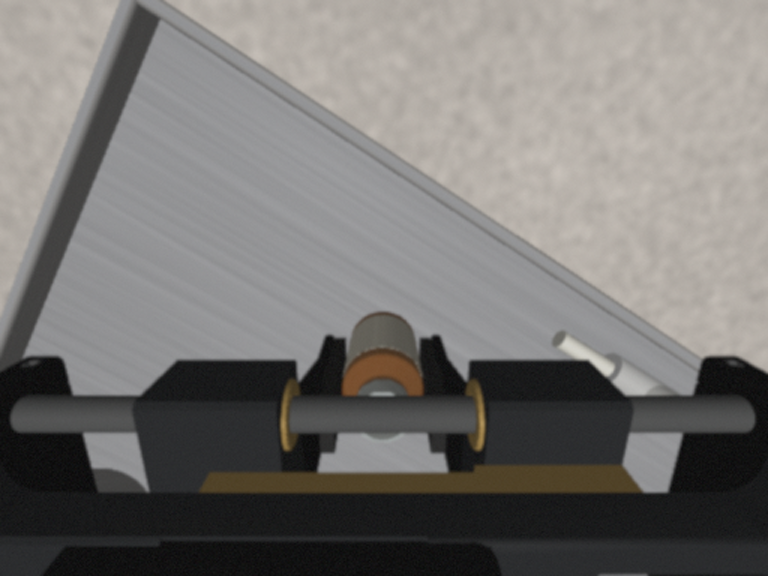

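Request:
play_rows(series=[0,0,0,-0.01,0,0,0,0,0,0,-0.035,0,0,0,0,0,0,-0.075,0,0,0,0,0,0,-0.115,0,0,0,0,0,0,-0.13,0,0,0,0,0,0,-0.13,0,0,0])

```text
time: 17.35
position: [0.5874, 0.2774, 0.1632]
tool_rot: [-3.033, -0.813, -0.012]
ft_force: [0.4, 0.5, -0.5]
grip_width: 0.359
```

```bash
python3 - <<'E'
from h import *
st(); goal([.464,-.244,.14],down(-104.4))
E
```

```text
t 17.35 pos [0.5874 0.2774 0.1632] q [-0.8451  0.3658  0.4622  1.5539 -0.1688  1.2537 -1.4052] f [ 0.3705  0.4609 -0.5091] g 0.3594122431583091
[[ 0.8661  0.4999  0.0072]
 [ 0.4999 -0.8661  0.0033]
 [ 0.0079  0.0008 -1.    ]]
shift [-0.3677  0.3898  0.0206] turn [-0.1332 -0.4459 44.3934] rows 12.860447054157143 6.200537596071895
```

Request:
play_rows(series=[0,-0.028,0.03,0,0,0,3,0,-0.056,0.06,0,0,0,7,0,-0.084,0.09,0,0,0,10,0,-0.113,0.12,0,0,0,14,0,-0.141,0.15,0,0,0,17,0,-0.17,0.18,0,0,0,21,0,-0.198,0.21,0,0,0,24,0,-0.226,0.24,0,0,0,28,0,-0.255,0.27,0,0,0,32,0,-0.283,0.3,0,0,0,35])

```text
time: 18.18
position: [0.4877, -0.1265, 0.1571]
tool_rot: [3.138, -0.142, -0.003]
ft_force: [1.7, -0.3, -0.9]
grip_width: 0.361
```

```bash
python3 - <<'E'
from h import *
st(); goal([.464,-.244,.14],down(-104.4))
E
```

```text
t 18.1833 pos [ 0.4877 -0.1265  0.1571] q [-0.5531  0.0524  0.7833  1.916  -0.0385  1.1907 -1.4172] f [ 1.7406 -0.2982 -0.8946] g 0.36140757727226236
[[ 0.9959 -0.0902 -0.0022]
 [-0.0902 -0.9959 -0.0007]
 [-0.0022  0.0009 -1.    ]]
shift [-0.0129  0.1191  0.0172] turn [0.0617 0.1189 9.2248] rows 2.902372152315508 1.2885167788832785
```

Request:
play_rows(series=[0,-0.004,0.035,0.004,0,0,4,0,-0.008,0.07,0.01,0,0,9.2,0,-0.012,0.1,0.017,0,0,9.2,0,-0.013,0.119,0.017,0,0,9.2,0,-0.013,0.119,0.017,0,0,9.2,0,-0.013,0.119,0.017,0,0,9.2,0,-0.013,0.119,0.017,0,0,9.2])

```text
time: 18.77
position: [0.466, -0.2412, 0.1404]
tool_rot: [3.117, -0.387, -0.003]
ft_force: [-0.4, -0.0, -0.3]
grip_width: 0.363
```

```bash
python3 - <<'E'
from h import *
st(); d=snap("wrist","w18"); crop(d,195,100,315,290,"w18.png",3.1578947); goal([.5227,-.2577,.07],down(-104.4))
E
```

```text
t 18.7667 pos [ 0.466  -0.2412  0.1404] q [-0.3935  0.1463  0.8921  1.8911 -0.1224  1.1625 -1.2754] f [-0.4317 -0.0094 -0.2516] g 0.36323878041462954
[[ 0.9697 -0.2445 -0.0019]
 [-0.2445 -0.9697 -0.0005]
 [-0.0018  0.001  -1.    ]]
shift [0.0589 0.0026 0.0705] turn [0.054  0.0789 0.3152] rows 2.2034615751936726 0.04601104945612597
```

View pics/w18.png

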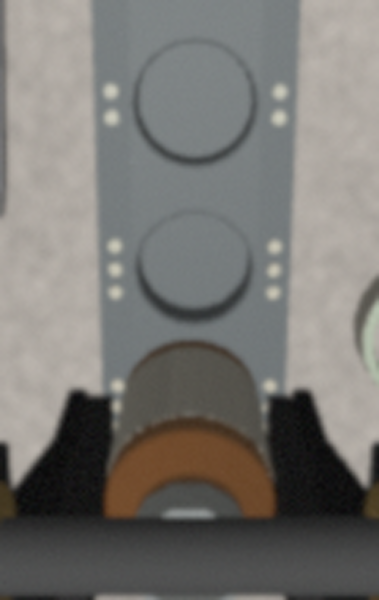

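Request:
play_rows(series=[0,0.03,0.001,0.005,0,0,0.3,0,0.059,0.0025,0.03,0,0,0.3,0,0.059,0.0025,0.06,0,0,0.3,0,0.059,0.0025,0.074,0,0,0.3,0,0.059,0.0025,0.074,0,0,0.3,0,0.059,0.0025,0.074,0,0,0.3,0,0.059,0.0025,0.074,0,0,0.3])

```text
time: 19.4
position: [0.5232, -0.2595, 0.0686]
tool_rot: [3.115, -0.396, 0.002]
ft_force: [-0.1, 1.0, 0.3]
grip_width: 0.36
```

```bash
python3 - <<'E'
from h import *
st(); d=snap("wrist","w19"); crop(d,200,150,320,270,"w19.png",5)
E
```

```text
t 19.4 pos [ 0.5232 -0.2595  0.0686] q [-0.2769  0.3993  0.8364  1.8204 -0.3347  1.0681 -1.1396] f [-0.0721  1.043   0.2794] g 0.3602261294588268
[[ 0.9682 -0.2502  0.0013]
 [-0.2502 -0.9682 -0.0016]
 [ 0.0016  0.0012 -1.    ]]
```

View pics/w19.png

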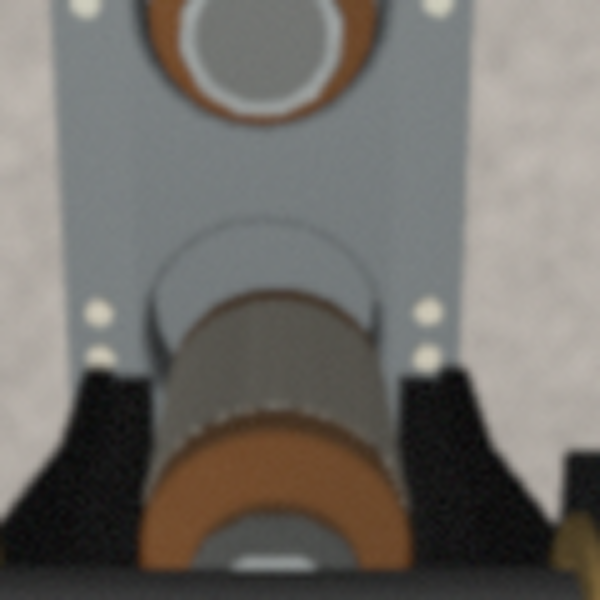

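```bash
python3 - <<'E'
from h import *
d=load("w19"); s=get_state(); R0=Rn.from_rotvec(s["tool_rot"]).as_matrix(); p=s["position"]
b=lambda q:(np.array(q,float)+.5)/5-.5+[200,150]
tl=lambda q:R0.T@(q-p)
pp=plane(d,b([[99,313],[428,313],[100,357],[428,357],[85,4],[438,4]]),.024); print("pips mid tool",tl(pp[:4].mean(0)),"pip1",tl(pp[4:].mean(0)))
q=plane(d,b([[264,215]]),.024)[0]; print("rim far->centre",tl(q)-[.019,0,0])
q=plane(d,b([[276,290]]),p[2]-.0255)[0]; print("vial base",tl(q)-[.016,0,0]); print(p)
E
```

```text
pips mid tool [-0.0014 -0.0019  0.045 ] pip1 [ 0.0518 -0.0021  0.0451]
rim far->centre [-0.0002 -0.0018  0.045 ]
vial base [-0.0024  0.0001  0.0255]
[ 0.5235 -0.2597  0.069 ]
```

Request:
play_rows(series=[0,0.001,-0.002,0,0,0,0,0,0.001,-0.002,0.008,0,0,0,0,0.001,-0.002,0.016,0,0,0,0,0.001,-0.002,0.023,0,0,0,0,0.001,-0.002,0.028,0,0,0,0,0.001,-0.002,0.032,0,0,0,0,0.001,-0.002,0.034,0,0,0,0,0.001,-0.002,0.035,0,0,0,0,0.001,-0.002,0.035,0,0,0])

```text
time: 20.2
position: [0.5237, -0.258, 0.0334]
tool_rot: [3.116, -0.397, -0.003]
ft_force: [-5.2, 3.3, 13.7]
grip_width: 0.364
```

Request:
play_rows(series=[0,0,0,-0.001,0,0,0,55,0,0,-0.001,0,0,0,55,0,0,-0.001,0,0,0,55,0,0,-0.001,0,0,0,55,0,0,-0.001,0,0,0,60,0,0,-0.02,0,0,0,60,0,0,-0.05,0,0,0,60,0,0,-0.08,0,0,0,60,-0.04,0,-0.09,0,0,0,60,-0.06,0,-0.09,0,0,0])

```text
time: 21.03
position: [0.4654, -0.2442, 0.124]
tool_rot: [3.113, -0.398, 0.002]
ft_force: [-0.1, -0.6, 0.1]
grip_width: 0.601
```

```bash
python3 - <<'E'
from h import *
st()
d=snap("wrist","w20"); crop(d,0,0,512,384,"w20.png",1.5)
d=snap("side","s20"); crop(d,215,190,365,320,"s20.png",5)
d=snap("top","t20"); crop(d,85,130,245,250,"t20.png",5)
goal([.45,.055,.15],down(-90))
E
```

```text
t 21.0333 pos [ 0.4654 -0.2442  0.124 ] q [-0.4075  0.1734  0.9212  1.9109 -0.15    1.1272 -1.2542] f [-0.074  -0.5511  0.0585] g 0.6007191976232708
[[ 0.9679 -0.2515  0.0008]
 [-0.2515 -0.9679 -0.0033]
 [ 0.0016  0.003  -1.    ]]
shift [-0.0895 -0.2839 -0.0277] turn [ -0.0321  -0.0271 -14.5262] rows 7.167887935750867 2.0288044265242124
```

View pics/w20.png

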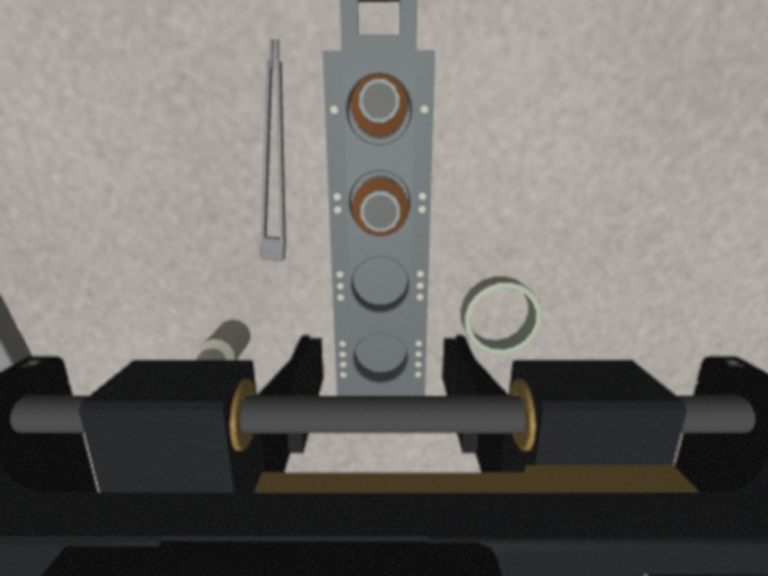

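View pics/s20.png

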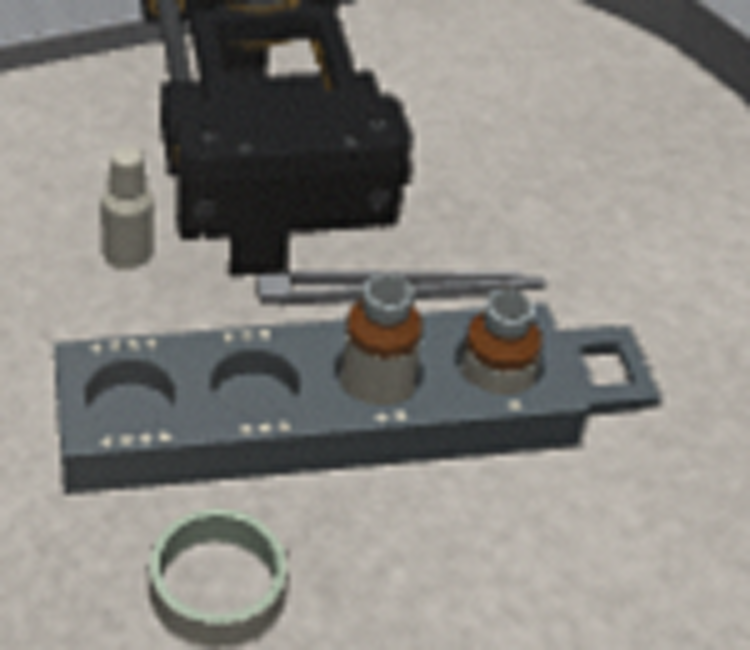

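View pics/t20.png

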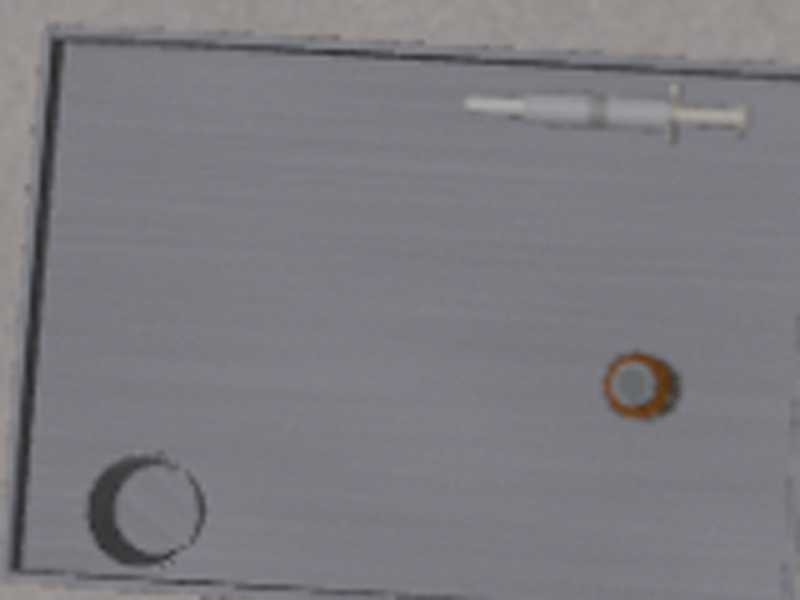

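```bash
python3 - <<'E'
from h import *
d=load("t20"); print("tall top",plane(d,(np.array([[632,383]])+.5)/5-.5+[85,130],.085))
goal([.448,.105,.135],down(-85))
E
```

```text
tall top [[0.4847 0.1078 0.085 ]]
shift [-0.1039 -0.3317 -0.0127] turn [ -0.031   -0.0286 -19.5262] rows 8.342365620433414 2.7271262709358557
```

Request:
play_rows(series=[70,-0.012,-0.037,-0.012,0,0,-4,70,-0.024,-0.075,-0.012,0,0,-9,70,-0.036,-0.112,-0.012,0,0,-14,70,-0.048,-0.15,-0.012,0,0,-19.5,70,-0.06,-0.19,-0.012,0,0,-19.5,70,-0.072,-0.23,-0.012,0,0,-19.5,70,-0.084,-0.27,-0.012,0,0,-19.5,70,-0.096,-0.306,-0.012,0,0,-19.5,70,-0.104,-0.332,-0.012,0,0,-19.5,70,-0.104,-0.332,-0.012,0,0,-19.5])

```text
time: 22.02
position: [0.4483, 0.1121, 0.1332]
tool_rot: [-3.138, -0.152, 0.001]
ft_force: [-0.2, 0.4, 0.5]
grip_width: 0.701
```

Request:
play_rows(series=[70,0,0,0,0,0,0,70,0,0,0,0,0,0,70,0,0,0,0,0,0])

```text
time: 22.27
position: [0.449, 0.1034, 0.1333]
tool_rot: [3.137, 0.133, -0.002]
ft_force: [-1.0, -0.7, 0.3]
grip_width: 0.701
```

```bash
python3 - <<'E'
from h import *
st(); d=snap("wrist","w21"); crop(d,0,0,512,384,"w21.png",1.5)
E
```

```text
t 22.2667 pos [0.449  0.1034 0.1333] q [-0.835  -0.0341  0.545   2.032   0.0214  1.1404 -1.7851] f [-0.9568 -0.6621  0.2506] g 0.7012671416998758
[[ 0.9964  0.0848 -0.001 ]
 [ 0.0848 -0.9964 -0.0021]
 [-0.0012  0.002  -1.    ]]
```

View pics/w21.png

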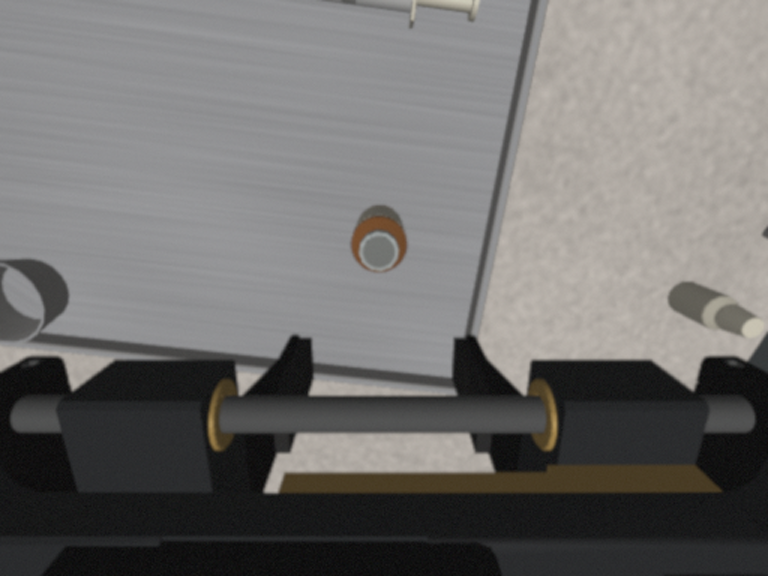

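```bash
python3 - <<'E'
from h import *
d=load("w21"); P=plane(d,(np.array([[379,250]])+.5)/1.5-.5,.085)[0]; print("tall",P)
goal([P[0],P[1],.041],down(-85))
E
```

```text
tall [0.4879 0.1078 0.085 ]
shift [ 0.0393 -0.0013  0.0923] turn [ 0.1036  0.0687 -0.1565] rows 2.406424030283526 0.02791370646482667
```

Request:
play_rows(series=[65,0.03,-0.001,0.005,0,0,0,65,0.039,-0.0013,0.02,0,0,0,65,0.039,-0.0013,0.05,0,0,0,65,0.039,-0.0013,0.078,0,0,0,65,0.039,-0.0013,0.092,0,0,0,65,0.039,-0.0013,0.092,0,0,0,0,0.039,-0.0013,0.092,0,0,0,0,0.039,-0.0013,0.092,0,0,0,0,0.039,-0.0013,0.092,0,0,0,0,0.039,-0.0013,0.092,0,0,0])

```text
time: 23.15
position: [0.4883, 0.1096, 0.0429]
tool_rot: [3.138, 0.137, 0.003]
ft_force: [-0.9, 0.0, 0.1]
grip_width: 0.432
```

Request:
play_rows(series=[0,0,0,0,0,0,0,0,0,0,0,0,0,0,0,0,0,0,0,0,0,0,0,0,0,0,0,0])

```text
time: 23.48
position: [0.4881, 0.1096, 0.0425]
tool_rot: [3.138, 0.137, 0.001]
ft_force: [-0.4, -0.5, 6.3]
grip_width: 0.358
```

```bash
python3 - <<'E'
from h import *
st(); d=snap("wrist","w22"); crop(d,0,0,512,384,"w22.png",1.5)
E
```

```text
t 23.4833 pos [0.4881 0.1096 0.0425] q [-0.7947  0.1917  0.5663  2.0335 -0.125   0.9488 -1.6473] f [-0.3834 -0.5148  6.2601] g 0.35787187795577147
[[ 0.9962  0.0871  0.0009]
 [ 0.0871 -0.9962 -0.0007]
 [ 0.0008  0.0008 -1.    ]]
```

View pics/w22.png

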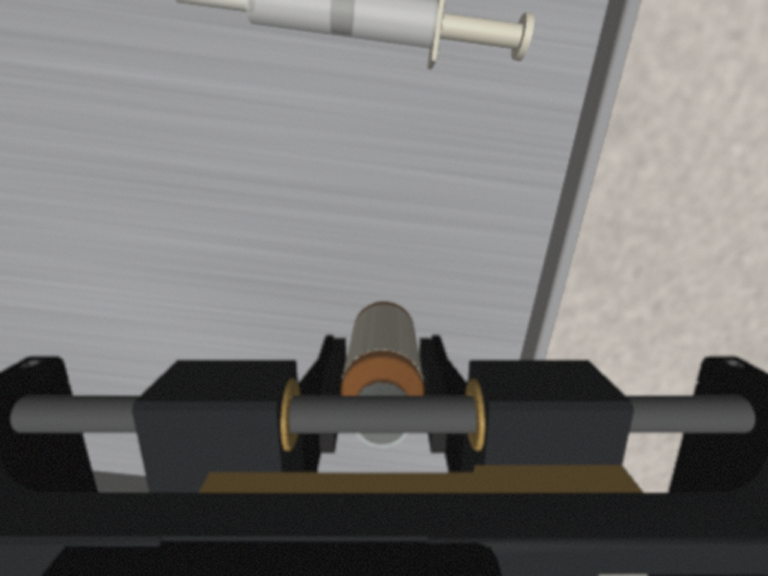

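Request:
play_rows(series=[0,0,0,-0.01,0,0,0,0,0,0,-0.035,0,0,0,0,0,0,-0.075,0,0,0,0,0,0,-0.11,0,0,0,0,0,0,-0.12,0,0,0,0,0,0,-0.12,0,0,0])

```text
time: 24.03
position: [0.4893, 0.1102, 0.165]
tool_rot: [-3.137, -0.137, -0.008]
ft_force: [0.6, -0.8, -0.3]
grip_width: 0.362
```

```bash
python3 - <<'E'
from h import *
st(); goal([.4704,-.2443,.15],down(-104.4))
E
```

```text
t 24.0333 pos [0.4893 0.1102 0.165 ] q [-0.8345  0.0298  0.5747  1.9117 -0.0179  1.1997 -1.7371] f [ 0.6242 -0.7983 -0.344 ] g 0.36167727497184854
[[ 0.9962  0.0872  0.0049]
 [ 0.0872 -0.9962  0.0018]
 [ 0.0051 -0.0013 -1.    ]]
shift [-0.0499  0.3516  0.0143] turn [-0.1255 -0.2743 19.4051] rows 8.522097359047407 2.710534675600357
```

Request:
play_rows(series=[0,-0.006,0.038,0,0,0,3,0,-0.011,0.076,0,0,0,6,0,-0.017,0.115,0,0,0,10,0,-0.022,0.155,0,0,0,14,0,-0.028,0.195,0,0,0,17,0,-0.034,0.235,0,0,0,19.4,0,-0.039,0.275,0,0,0,19.4,0,-0.045,0.315,0.007,0,0,19.4,0,-0.05,0.348,0.014,0,0,19.4,0,-0.05,0.352,0.014,0,0,19.4])

```text
time: 24.87
position: [0.4639, -0.2523, 0.1458]
tool_rot: [3.109, -0.408, -0.008]
ft_force: [-1.1, -0.1, -1.4]
grip_width: 0.361
```

Request:
play_rows(series=[0,0,0,0.03,0,0,0,0,0,0,0.055,0,0,0,0,0,0,0.065,0,0,0,0,0,0,0.065,0,0,0,0,0,0,0.065,0,0,0])

```text
time: 25.28
position: [0.4674, -0.2453, 0.0825]
tool_rot: [3.115, -0.394, -0.005]
ft_force: [0.8, 0.1, 0.1]
grip_width: 0.363
```

```bash
python3 - <<'E'
from h import *
st(); d=snap("wrist","w23"); crop(d,200,150,320,270,"w23.png",5)
goal([.4704,-.2443,.082],down(-104.4))
d=snap("side","s23"); crop(d,215,190,365,320,"s23.png",5)
E
```

```text
t 25.2833 pos [ 0.4674 -0.2453  0.0825] q [-0.3774  0.252   0.9114  1.9425 -0.225   1.0557 -1.191 ] f [0.8397 0.1103 0.1209] g 0.3627330007015957
[[ 0.9686 -0.2487 -0.0031]
 [-0.2487 -0.9686 -0.0016]
 [-0.0026  0.0023 -1.    ]]
shift [ 0.0017 -0.0018  0.0015] turn [0.1198 0.0142 0.0107] rows 0.0694328728543329 0.016908984339522204
```

View pics/w23.png

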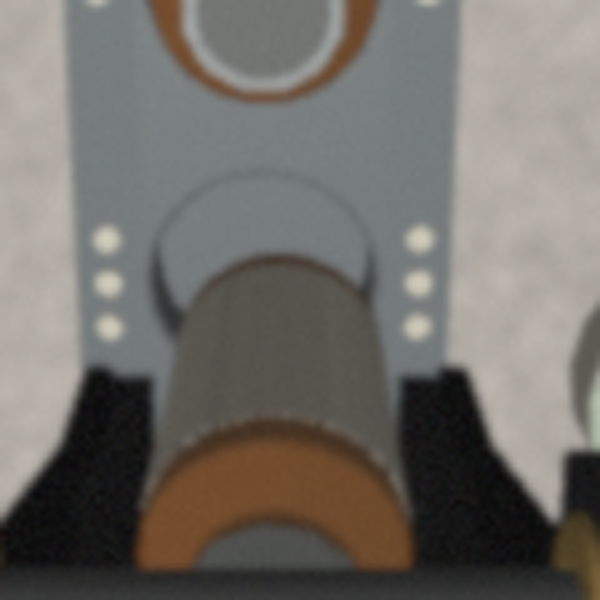

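View pics/s23.png

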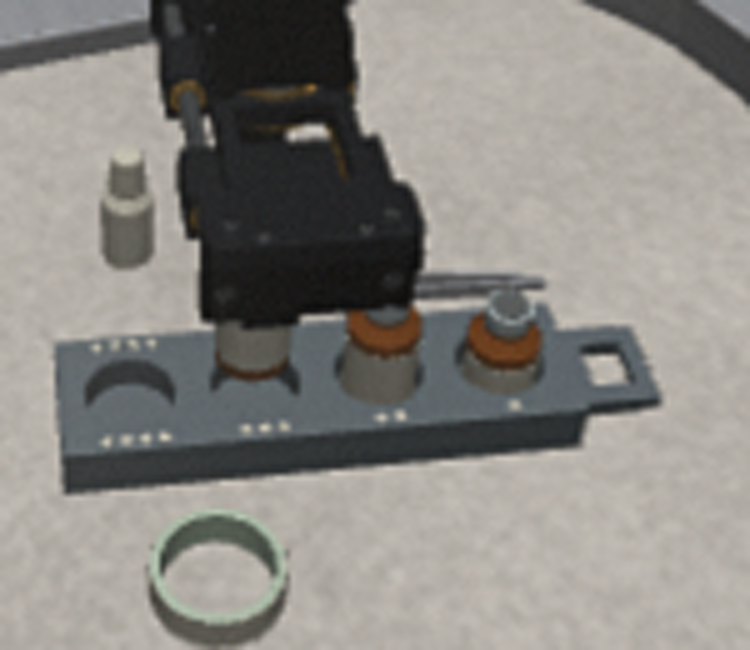

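```bash
python3 - <<'E'
from h import *
d=load("w23"); s=get_state(); R0=Rn.from_rotvec(s["tool_rot"]).as_matrix(); p=s["position"]
d0=np.array(d["t"])
b=lambda q:(np.array(q,float)+.5)/5-.5+[200,150]
tl=lambda q:R0.T@(q-p)
pp=plane(d,b([[108,284],[419,284]]),.024); print("pips mid tool",tl(pp.mean(0)))
q=plane(d,b([[264,169]]),.024)[0]; print("rim far->centre",tl(q)-[.019,0,0])
q=plane(d,b([[278,256]]),p[2]-.0395)[0]; print("vial base",tl(q)-[.016,0,0]); print(p)
E
```

```text
pips mid tool [ 0.0008 -0.002   0.0601]
rim far->centre [ 0.0021 -0.0019  0.0601]
vial base [-0.0029  0.0004  0.0395]
[ 0.4689 -0.2458  0.0841]
```

```bash
python3 - <<'E'
from h import *
st(); d=snap("wrist","w24"); s=get_state(); crop(d,200,150,320,270,"w24.png",5)
st()
for dd,p in ((load("w23"),np.array([.4674,-.2453,.0825])),):
    R0=Rn.from_rotvec(s["tool_rot"]).as_matrix()
    b=lambda q:(np.array(q,float)+.5)/5-.5+[200,150]
    tl=lambda q:R0.T@(q-p)
    print(tl(plane(dd,b([[108,284],[419,284]]),.024).mean(0)),tl(plane(dd,b([[264,169]]),.024)[0])-[.019,0,0],tl(plane(dd,b([[278,256]]),p[2]-.0395)[0])-[.016,0,0])
    c=-np.array(dd["R"]).T@dd["t"]; print("cam in tool",tl(c))
E
```

```text
t 25.3833 pos [ 0.4689 -0.2458  0.0841] q [-0.3778  0.25    0.9121  1.9404 -0.2251  1.0555 -1.1907] f [-0.4287 -0.09   -1.3376] g 0.3659822958773447
[[ 0.9687 -0.2483  0.0007]
 [-0.2483 -0.9687 -0.0021]
 [ 0.0012  0.0019 -1.    ]]
t 25.4333 pos [ 0.4691 -0.2459  0.0843] q [-0.3778  0.2497  0.9123  1.9401 -0.2253  1.0554 -1.1906] f [ 0.508  -0.5199 -0.5582] g 0.36291828013680466
[[ 0.9687 -0.2484  0.0014]
 [-0.2484 -0.9687 -0.002 ]
 [ 0.0018  0.0016 -1.    ]]
[ 0.0023 -0.0018  0.0585] [ 0.0036 -0.0017  0.0585] [-0.0019  0.0005  0.0395]
cam in tool [ 0.0842 -0.0001 -0.1599]
```

View pics/w24.png

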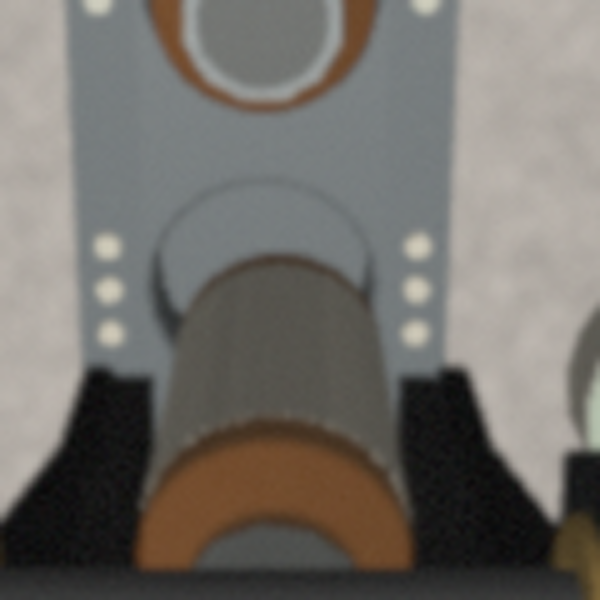

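```bash
python3 - <<'E'
from h import *
s=get_state(); dd=load("w24"); p=s["position"]; R0=Rn.from_rotvec(s["tool_rot"]).as_matrix()
b=lambda q:(np.array(q,float)+.5)/5-.5+[200,150]
tl=lambda q:R0.T@(q-p)
print(tl(plane(dd,b([[110,290],[416,290]]),.024).mean(0)),tl(plane(dd,b([[264,177]]),.024)[0])-[.019,0,0],tl(plane(dd,b([[278,256]]),p[2]-.0395)[0])-[.016,0,0])
c=-np.array(dd["R"]).T@dd["t"]; print("cam in tool",tl(c), "pocket3 world",plane(dd,b([[110,290],[416,290]]),.024).mean(0))
E
```

```text
[ 0.0007 -0.002   0.0603] [ 0.0018 -0.0018  0.0604] [-0.0019  0.0005  0.0395]
cam in tool [ 0.0834 -0.     -0.16  ] pocket3 world [ 0.4703 -0.2442  0.024 ]
```

Request:
play_rows(series=[0,0.002,-0.002,0,0,0,0,0,0.002,-0.002,0.008,0,0,0,0,0.002,-0.002,0.015,0,0,0,0,0.002,-0.002,0.02,0,0,0,0,0.002,-0.002,0.024,0,0,0,0,0.002,-0.002,0.028,0,0,0,0,0.002,-0.002,0.032,0,0,0,0,0.002,-0.002,0.034,0,0,0,0,0.002,-0.002,0.034,0,0,0])

```text
time: 26.18
position: [0.4701, -0.2442, 0.0485]
tool_rot: [3.115, -0.394, -0.003]
ft_force: [-0.9, -0.0, -0.7]
grip_width: 0.362
```

```bash
python3 - <<'E'
from h import *
st()
d=snap("side","s25"); crop(d,215,190,365,320,"s25.png",5)
E
```

```text
t 26.1833 pos [ 0.4701 -0.2442  0.0485] q [-0.3452  0.3114  0.8837  1.9662 -0.2839  0.9937 -1.15  ] f [-0.9168 -0.0073 -0.7071] g 0.3619917822103987
[[ 0.9685 -0.2489 -0.0018]
 [-0.2489 -0.9685 -0.0015]
 [-0.0014  0.0019 -1.    ]]
```

View pics/s25.png

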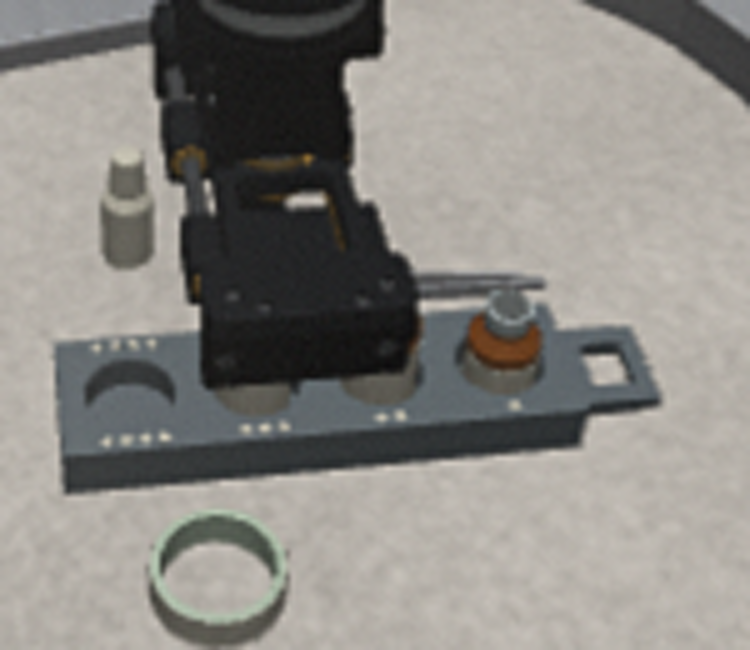

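In the pocket (base at about z 9 mm with no side force). I'll press down gently onto the floor.

Request:
play_rows(series=[0,0,0,0.001,0,0,0,0,0,0,0.0018,0,0,0,0,0,0,0.0025,0,0,0,0,0,0,0.0025,0,0,0,0,0,0,0.0025,0,0,0])

```text
time: 26.65
position: [0.471, -0.2446, 0.0475]
tool_rot: [3.115, -0.394, 0.001]
ft_force: [-1.5, 0.6, 5.2]
grip_width: 0.362
```

Request:
play_rows(series=[0,0,0,0,0,0,0,55,0,0,0,0,0,0,55,0,0,0,0,0,0,55,0,0,0,0,0,0,55,0,0,0,0,0,0,60,0,0,-0.02,0,0,0,60,0,0,-0.05,0,0,0,60,0,0,-0.085,0,0,0,60,0,-0.01,-0.11,0,0,0,60,0,-0.05,-0.11,0,0,0])

```text
time: 27.48
position: [0.4843, -0.2037, 0.1621]
tool_rot: [3.109, -0.411, 0.015]
ft_force: [1.7, -1.0, -0.2]
grip_width: 0.592
```

Request:
play_rows(series=[60,0,-0.04,0,0,0,0,60,0,-0.08,0,0,0,0,60,0,-0.12,0,0,0,0,60,0,-0.15,0,0,0,0,60,0,-0.15,0,0,0,0])

```text
time: 27.9
position: [0.5217, -0.0418, 0.1559]
tool_rot: [-3.118, 0.376, 0.001]
ft_force: [-0.2, -0.1, -0.1]
grip_width: 0.597
```

```bash
python3 - <<'E'
from h import *
st()
d=snap("top","t26"); crop(d,290,140,410,260,"t26.png",5); crop(d,85,130,245,250,"t26b.png",5)
d=snap("side","s26"); crop(d,160,120,360,320,"s26.png",3)
E
```

```text
t 27.9 pos [ 0.5217 -0.0418  0.1559] q [-0.7088  0.1109  0.7922  1.8748 -0.0863  1.1907 -1.6985] f [-0.2084 -0.0803 -0.1075] g 0.5969481657651983
[[ 0.9713 -0.2379 -0.0006]
 [-0.2379 -0.9713  0.0014]
 [-0.0009 -0.0012 -1.    ]]
```

View pics/t26.png

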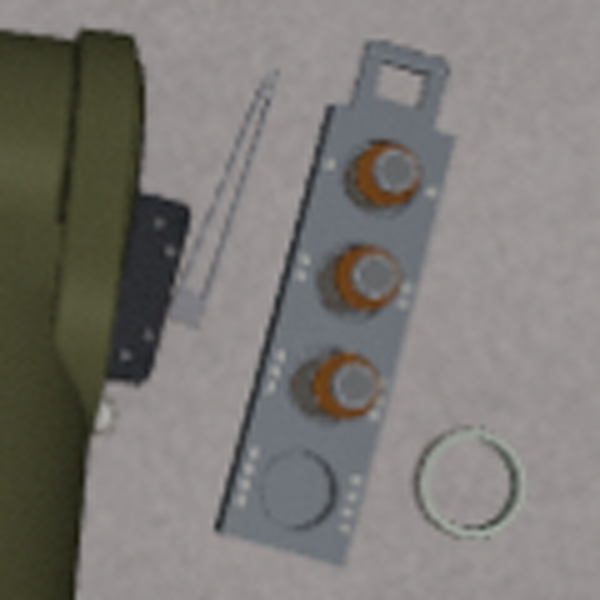

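View pics/s26.png

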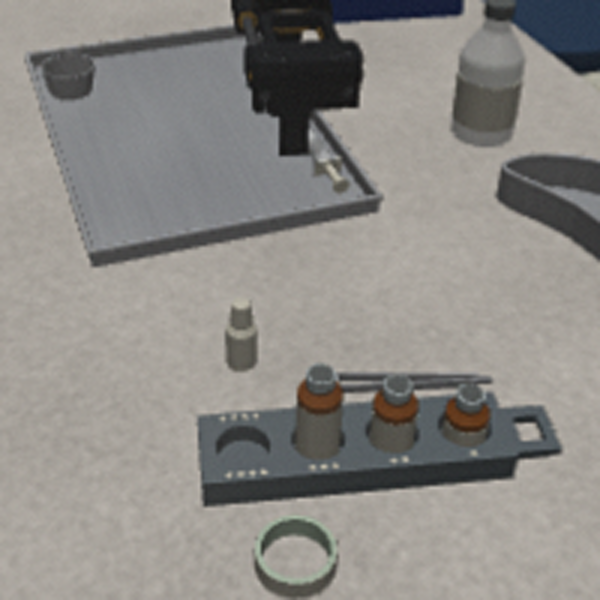

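View pics/t26b.png

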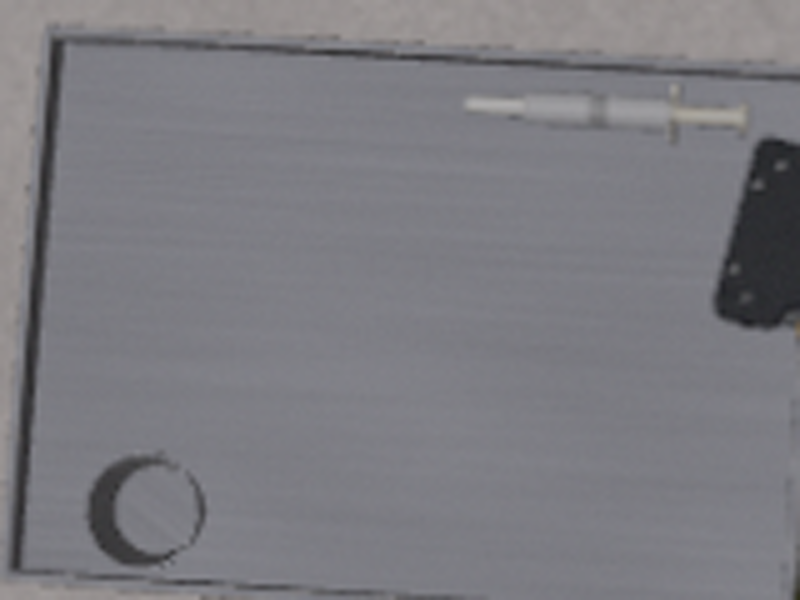

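All three vials are upright in order and nothing else has moved. I'll check the cap heights once, then hand in.

```bash
python3 - <<'E'
from h import *
d=load("t26"); s=load("s26")
for n,h,q,r in (("short",.058,(397,170),(470,395)),("mid",.073,(376,277),(398,383)),("tall",.090,(354,385),(321,371))):
    a=plane(d,(np.array([q])+.5)/5-.5+[290,140],h)[0]
    print(n,a[:2],"side pred",proj(s,a)[0],"seen",(np.array(r)+.5)/3-.5+[160,120])
print(close_job())
E
```

```text
short [ 0.5728 -0.2718] side pred [316.8904 251.8351] seen [316.3333 251.3333]
mid [ 0.5194 -0.2585] side pred [292.1255 248.9563] seen [292.3333 247.3333]
tall [ 0.4673 -0.2448] side pred [266.7431 244.9378] seen [266.6667 243.3333]
the job is handed in; nothing more can be done
None
```

The job is done and handed in at about 28 s of the 72 s allowed. I stood the tall vial upright in the tray and let go of it. Then I put the short, middle and tall vials into pockets 1, 2 and 3, in that order, and left pocket 4 empty.

- **Setting down:** I lowered each vial onto the pocket floor and opened the gripper only after feeling contact, at about 5 to 14 N of wrist force. At that moment each base was at about 8 mm, the height of the pocket floor.
- **Last pictures:** The top and side views showed all three vials upright in their pockets with the gripper clear of them. The gallipot, syringe, tape and forceps looked unmoved. The arm partly hid the dropper bottle in the top view, but it looked unmoved from the side.
- **Cap heights:** The caps matched fully seated heights to within about 0.8 pixel for the short vial and 1.6 pixels for the other two. Those two appeared slightly higher than predicted in the side view.
- **Disagreement:** The wrist and top cameras differed by 2–3 mm in x, so I aligned each vial with the wrist camera.

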